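Shut the dressing chest's drawer and drop its hook into the catch

ROBOT

A 6-joint arm with a two-finger parallel gripper is mounted at the origin on the work surface. World frame = base frame: x ahead of the robot, y to its left, z up, the work surface at z = 0. Lengths are in m, angles in rad, forces in N, time in s.
With the tool pointing down it reaches from about 0.25 to 0.725 m from the base axis. Payload 4 kg.
Tool frame: the origin (TCP) lies on the centre line of the jaws, within the pads' length; the fingertips stand 19 mm ahead of it and the grasp point (between the pads) is the TCP (finger_overhang is the distance from the TCP to the fingertips, in m); z points along the fingers, y is the direction in which the jaws open and shut (so a half turn about z gives the same grasp; the last joint's range is limited). The gripper opens to 85 mm and grips with 20 to 120 N. Pads are 22 mm wide; open, the fingers measure 114 mm over their backs; the gripper's body (76 mm by 85 mm) begins 54 mm behind the grasp point. The pads swing forward as they close: fully open they stand 13 mm farther back than shut.
Start: joints at [-1.258, 0.241, 0.005, 1.335, 0, 1.571], TCP at [0.154, -0.476, 0.221] pointing down, gripper open.
Joint ranges: [-2.72, 2.72], [-1.05, 1.87], [-1.09, 1.28], [-1.99, 2.15], [-1.42, 1.44], [-3.14, 3.14]. Speed limits (rad/s): [2.79, 2.79, 3.14, 3.14, 3.14, 3.14].

INTERFACE

Orientations are given as a unit quaternion [x, y, z, w].
In Python, from workcell import get_obs, camera, job_done, finger_overhang gives the robot as it stands. The module is installed in compiled form; this text tells all that it offers.
- The arm moves only by the shell command python3 -m pendant 'ROWS'. ROWS is JSON, a list that holds one entry, the list of rows, each a list of 7 numbers: the opening, from 0 (shut) to 1 (fully open), then the shift along the tool's x, y, z in m, then the turn, a rotation vector about the tool's x, y, z in rad. In form: [[[hand, tx, ty, tz, ax, ay, az], ...]]. A call has 1 to 10 rows; each row is the pose to reach, as a shift and turn from the pose measured when the call began, along the tool's axes at that moment; what a row does not reach only later rows make up. A row lasts 1/8 s, in which the tool goes at most 62.5 mm and 10.7 degrees, less where a joint would pass 70% of its speed; a pose out of reach is approached as far as the arm can. A call with a gripper value outside its range is refused whole. The fingers move at their own pace and stop on an object; the grip force is fixed at half the most. Time passes only in rows, so rows that repeat a pose let the fingers close. It gives the time, the measured TCP pose, the force and the opening at its end, in the units of the state.
- get_obs(): the state, without advancing time (a new reading comes with each control period).
- camera(name): name is "scene" or "top"; returns a dict with "img" (480x640x3 uint8, red, green, blue), "intrinsics" (3x3 intrinsics, pixels), "dist" ([k1, k2, p1, p2, k3] as OpenCV has them; the pictures are not rectified), "pose" (4x4, takes a point from camera to world coordinates). Camera axes: x right, y down, z forward; pixel columns grow to the right and rows downward; lengths in m; the calibration is good to about 2 mm. A picture is of the moment at which its call begins. There is no depth.
- job_done(): hands the job in, once; it reports no verdict.
The state is a dict: "clock": time; "joint_pos": joint angles; "joint_vel": joint speeds; "tau": joint torques, N m; "eef_pos": TCP position; "tool_rot": TCP orientation; "ft_force": force on the tool from outside, world axes, zero at the start; "ft_torque": the same for the moment, N m; "grip_width": finger opening in m.
Only numpy, scipy, OpenCV 4.12 (cv2) and the standard library are available. Lean on these libraries where they do the work, as an engineer would, in place of code of your own. Each camera call takes 0.05 s, during which the arm holds its last target.

TASK

Push the little chest's drawer fully home first. Then swing the stiff steel hook on the chest's top round over the drawer front, between the two upright cheeks there, and press it down until it is fully seated with its tooth hanging in front of the drawer. Do not force anything, and leave the things lying around where they are.

Things in the scene. Friction and masses are not known exactly. Their poses are not given: they have to be found in the camera images.
- chest: Low wooden dressing chest, fixed to the ledge, 180 (x) x 240 (y) x 100 high. Origin: centre of its underside; its own -x side is the front with the drawer, its top deck is flat at z = 100.
- drawer (a joint): How far the chest's drawer is pulled out, in m: 0 = fully home, slides along the chest's -x, up to 0.09; stiff, stays where it is left. Its front board is 20 thick, 240 wide, its top edge level with the deck at 100 and its front face at chest x = -90 mm when home. A small knob, 28 deep and 22 wide, sits on the board's middle, centred 64 below the top edge.
- drawer_edge (a point): Middle of the top edge of the drawer board's front face; moves with the drawer.
- saddle (a point): The catch: on the drawer board's top, midway between two upright steel cheeks, at the deck's level. Cheeks are 16 long (chest x), 4 thick, 12 apart inside (chest y); the +y cheek is low (18 high), the -y cheek is tall (46 high) and stops the raised hook when it is swung over from the +y side. Moves with the drawer.
- pivot (a point): The hook's pivot, on a post 16 across and 22 high standing on the deck at chest x = -5, y = 0; this point is 12 above the deck, on both the hook's axes.
- swivel (a joint): Swing of the hook about the pivot's upright axis, rad: 0 = pointing along the chest's -x, straight over the catch; positive = swung towards the chest's +y; 1.57 = pointing along +y. Stiff, stays where it is left; range -0.5 to 2.3.
- hook (a joint): Tilt of the hook about the pivot's level axis, rad: 0 = level, seated; positive = its free end raised, up to 0.40. Very stiff, stays where it is left and does not fall by itself (about 3 N at the tab moves it).
- hook_tab (a point): Top centre of the flat thumb tab at the hook's free end, 108 from the pivot. The hook is a straight steel bar 8 wide and 6 thick; 89 to 96 from the pivot a tooth 24 long points down from it, and beyond is the tab, 26 long, 22 wide, 5 thick. When seated the tooth hangs 4 in front of the closed drawer board and 12 below its top edge.
- lotion_pot: White ceramic lotion pot with screw lid, 62 across, 54 high, on the ledge. Origin under its centre. Leave alone.
- case: Purple sunglasses case, 160 x 62 x 42 high, on the ledge. Origin under its centre. Leave alone.
- hair_pick: Wooden hair pick lying flat on the ledge, about 160 x 62 x 8. Origin under the comb's back, its x axis along the teeth. Leave alone.
- pin_box: Steel bobby pin box, 60 x 42 x 20 high, lying on the chest's deck. Origin under its centre. Leave alone.

How it is judged:
By the outcome, as a careful person would: the job done as asked, in the order asked, and still so for the second after the job is handed in, with the robot touching nothing.
It also fails if it takes over 58 s, if anything falls off the work surface, if the arm or the gripper's body presses on something with over 40 N, if the wrist force passes 120 N, or if a joint passes its speed limit or range.

## Working session

There is one attempt and no reset: what is moved stays moved. The work goes in short steps, Python scripts to look and compute and a shell command to move; the robot and the scene stay as the last step left them, time stands still between calls to the robot, and variables do not carry over. Pictures are saved under pics/ and viewed, and the job is handed in when it is done.

```bash
mkdir -p pics
python3 - <<'E'
from workcell import get_obs, camera, finger_overhang
import cv2,numpy as np
o=get_obs()
for k,v in o.items(): print(k,np.round(v,4))
print(finger_overhang)
for n in("scene","top"):
    c=camera(n); cv2.imwrite(f"pics/{n}0.png",c["img"][:,:,::-1]); print(n,c["intrinsics"],c["dist"],np.round(c["pose"],4))
E
```

```text
clock 0.0
joint_pos [-1.258   0.2414  0.0037  1.3352  0.      1.5708]
joint_vel [ 0.0013 -0.0007 -0.     -0.0011  0.0014  0.001 ]
tau [ 1.00000e-04 -3.72318e+01  2.52407e+01  1.70000e-02 -0.00000e+00
  0.00000e+00]
eef_pos [ 0.1537 -0.4751  0.2203]
tool_rot [ 9.878e-01  1.558e-01 -2.000e-04 -1.000e-03]
ft_force [ 0.8283 -0.1388  0.434 ]
ft_torque [ 0.0151  0.0412 -0.0472]
grip_width 0.0852
0.019
scene [[465.92799747   0.         320.85673298]
 [  0.         465.92799747 243.79641574]
 [  0.           0.           1.        ]] [-0.08470798  0.          0.          0.          0.        ] [[ 0.0778  0.575  -0.8145  1.2705]
 [ 0.9967 -0.0648  0.0494 -0.0033]
 [-0.0244 -0.8156 -0.5781  0.5888]
 [ 0.      0.      0.      1.    ]]
top [[447.39003657   0.         319.0648223 ]
 [  0.         447.39003657 239.95737435]
 [  0.           0.           1.        ]] [-0.02516748  0.          0.          0.          0.        ] [[-0.001  -0.998   0.0637  0.5178]
 [-0.9993  0.0034  0.0378  0.0214]
 [-0.0379 -0.0636 -0.9973  0.9893]
 [ 0.      0.      0.      1.    ]]
```

View pics/scene0.png

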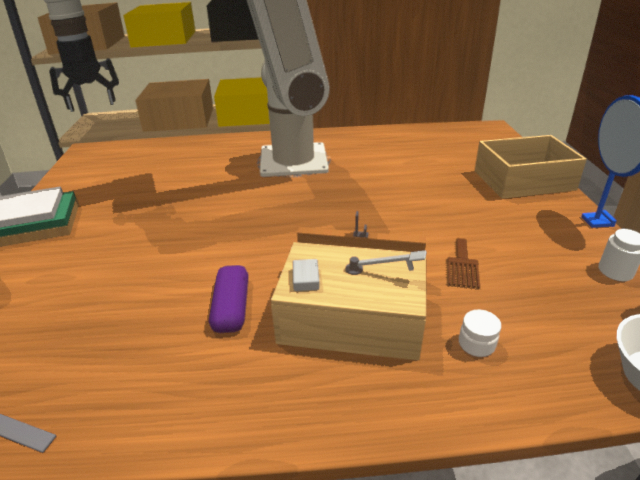

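View pics/top0.png

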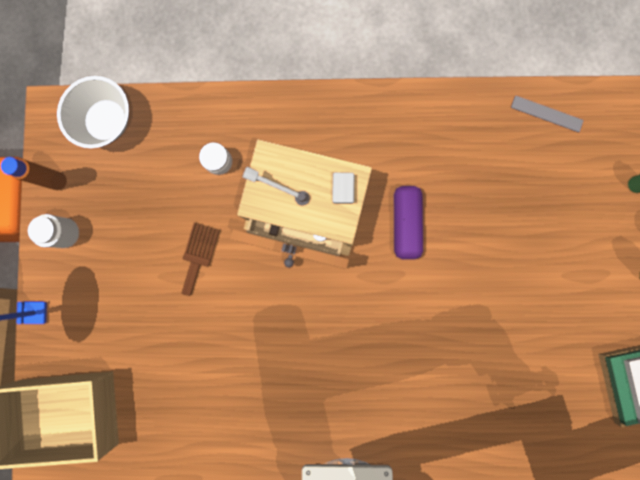

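The chest's front faces the robot. The deck is around (305,190) in the top view, the hook points towards chest +y with its tab near (251,174), and the drawer is partly open. I'll zoom in.

Run:
```python
import cv2
a=cv2.imread("pics/top0.png")[125:275,220:420]; cv2.imwrite("pics/topz0.png",cv2.resize(a,None,fx=4,fy=4,interpolation=cv2.INTER_CUBIC))
a=cv2.imread("pics/scene0.png")[200:360,260:460]; cv2.imwrite("pics/scenez0.png",cv2.resize(a,None,fx=4,fy=4,interpolation=cv2.INTER_CUBIC)[:600])
```

```text
(no output)
```

View pics/topz0.png

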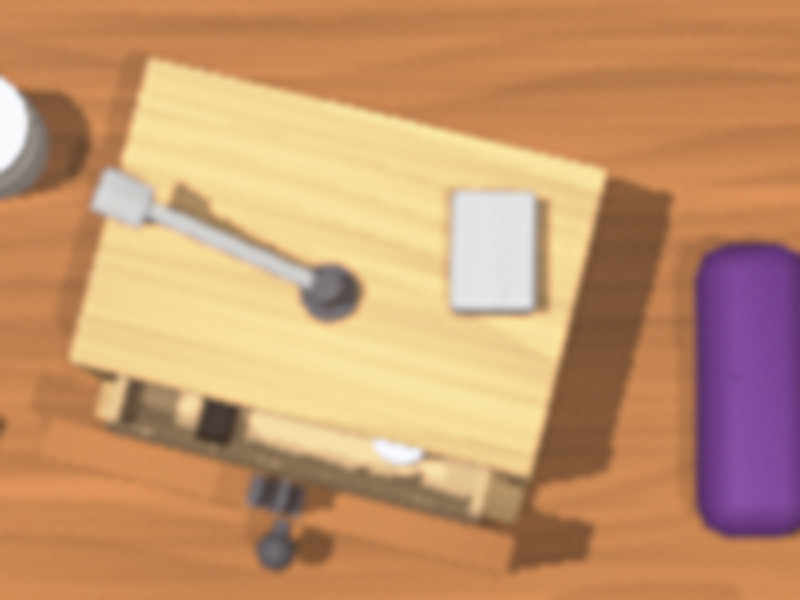

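View pics/scenez0.png

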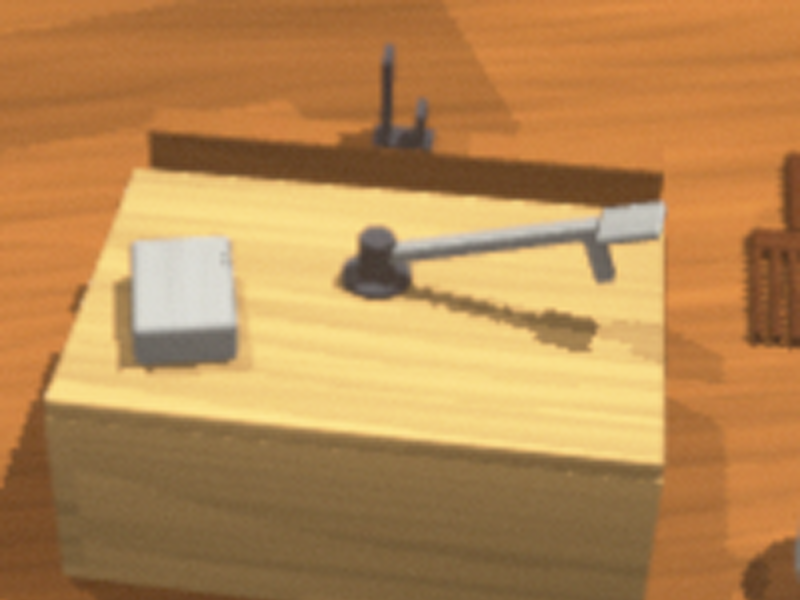

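Deck corners (topz/4+offset): back-left (257,140), back-right (372,168), front-right (352,244), front-left (238,215). The hook runs from the post near (302,198) to the tab near (251,174), so its swivel is about 1.75. The drawer board is in front of the deck, with the cheeks near (289,248) and the knob near (289,262). Next I'll measure these.

```bash
cat > h.py <<'E'
import numpy as np,cv2
from workcell import camera,get_obs
from scipy.spatial.transform import Rotation as R
def ray(c,p):
    u=cv2.undistortPoints(np.float64(p).reshape(-1,1,2),c["intrinsics"],np.array(c["dist"])).reshape(-1,2)
    d=np.c_[u,np.ones(len(u))]@c["pose"][:3,:3].T
    return c["pose"][:3,3],d
def onz(c,p,z):
    o,d=ray(c,p); return o+d*((z-o[2])/d[:,2])[:,None]
def proj(c,P):
    T=np.linalg.inv(c["pose"]); rv,_=cv2.Rodrigues(T[:3,:3])
    return cv2.projectPoints(np.float64(P).reshape(-1,1,3),rv,T[:3,3],c["intrinsics"],np.array(c["dist"]))[0].reshape(-1,2)
def tri(c1,p1,c2,p2):
    o1,d1=ray(c1,p1);o2,d2=ray(c2,p2);out=[]
    for a,b in zip(d1,d2):
        A=np.c_[a,-b]; s=np.linalg.lstsq(A,o2-o1,rcond=None)[0]
        q1=o1+a*s[0];q2=o2+b*s[1]; out.append(np.r_[(q1+q2)/2,np.linalg.norm(q1-q2)])
    return np.array(out)
def save(c,name,box,f=4):
    x0,y0,x1,y1=box; a=c["img"][y0:y1,x0:x1,::-1]
    cv2.imwrite(name,cv2.resize(a,None,fx=f,fy=f,interpolation=cv2.INTER_CUBIC))
E
python3 - <<'E'
from h import *
t=camera("top");s=camera("scene")
g=cv2.cvtColor(t["img"],cv2.COLOR_RGB2GRAY)
hsv=cv2.cvtColor(t["img"],cv2.COLOR_RGB2HSV)
m=cv2.inRange(hsv,(17,70,170),(30,200,255)); m[:120]=0;m[260:]=0;m[:,:225]=0;m[:,390:]=0
m=cv2.morphologyEx(m,cv2.MORPH_OPEN,np.ones((3,3)))
cn=max(cv2.findContours(m,0,cv2.CHAIN_APPROX_NONE)[0],key=cv2.contourArea)
print(cv2.contourArea(cn),cv2.boundingRect(cn))
pts=cn[:,0].astype(float)
cor=np.array([[257,139.5],[371.5,168],[352,243.5],[237.5,215]])
L=[]
for i in range(4):
    a,b=cor[i],cor[(i+1)%4]; d=(b-a)/np.linalg.norm(b-a); n=np.array([-d[1],d[0]])
    q=pts-a; k=(abs(q@n)<3)&(q@d>8)&(q@d<np.linalg.norm(b-a)-8)
    vx,vy,x0,y0=cv2.fitLine(np.float32(pts[k]),cv2.DIST_HUBER,0,.01,.01).ravel()
    L.append(np.cross([x0,y0,1],[x0+vx,y0+vy,1])); print(k.sum())
C=[np.cross(L[i-1],L[i]) for i in range(4)]; C=np.array([c[:2]/c[2] for c in C]); print(C.round(1))
W=onz(t,C,.1); print(W.round(4)); print([np.linalg.norm(W[i]-W[(i+1)%4]).round(4) for i in range(4)])
M=np.array([[.09,.12],[.09,-.12],[-.07,-.12],[-.07,.12]])
P=W[:,:2]; A=(M-M.mean(0)).T@(P-P.mean(0)); th=np.arctan2(A[0,1]-A[1,0],A[0,0]+A[1,1])
Rm=np.array([[np.cos(th),-np.sin(th)],[np.sin(th),np.cos(th)]]); o=P.mean(0)-Rm@M.mean(0)
print("chest",o,th,"res",((M@Rm.T+o)-P).round(4).tolist())
# scene check
Sc=proj(s,np.c_[M@Rm.T+o,np.full(4,.1)]); print("scene proj",Sc.round(1))
np.save("chest.npy",[o[0],o[1],th])
E
```

```text
8811.5 (238, 140, 133, 112)
99
60
75
51
[[257.5 139.6]
 [370.4 167. ]
 [351.4 243.7]
 [237.6 214.9]]
[[ 0.7798  0.1804  0.1   ]
 [ 0.721  -0.0482  0.1   ]
 [ 0.5668 -0.0092  0.1   ]
 [ 0.6259  0.2195  0.1   ]]
[np.float64(0.236), np.float64(0.159), np.float64(0.2362), np.float64(0.1588)]
chest [0.66369129 0.08807447] -0.25092037575607923 res [[0.0009, 0.0016], [0.0001, -0.0023], [-0.0008, -0.0016], [-0.0002, 0.0022]]
scene proj [[427.  314.2]
 [271.1 298.6]
 [293.4 240.6]
 [426.2 251.4]]
```

```bash
python3 - <<'E'
from h import *
t=camera("top");s=camera("scene")
ox,oy,th=np.load("chest.npy"); c,sn=np.cos(th),np.sin(th)
def tow(P): P=np.atleast_2d(P).astype(float); return np.c_[ox+c*P[:,0]-sn*P[:,1],oy+sn*P[:,0]+c*P[:,1],P[:,2]]
def toc(W): W=np.atleast_2d(W); x=W[:,0]-ox;y=W[:,1]-oy; return np.c_[c*x+sn*y,-sn*x+c*y,W[:,2]]
print("post top pred",proj(t,tow([-.005,0,.122])),proj(s,tow([-.005,0,.122])))
tz=lambda x,y:(x/4+220-.375,y/4+125-.375)
sz=lambda x,y:(x/4+260-.375,y/4+200-.375)
# names: tab outer/inner corners; top view zoom vs scene zoom
prs={"post":((332,285),(379,233)),"tabcentre":((122,197),(631,219)),"tallcheek top":((254,486),(389,50))}
for n,(a,b) in prs.items():
    q=tri(t,[tz(*a)],s,[sz(*b)])[0]; print(n,q.round(4),toc(q[None,:3]).round(4))
# drawer board front edge / knob on z plane
print("knob z.036",toc(onz(t,[tz(275,548)],.036)).round(4))
print("board corner right z.1",toc(onz(t,[tz(510,570),tz(515,520),tz(55,425)],.1)).round(4))
print("cheek base scene z.1",toc(onz(s,[sz(385,140),sz(425,145)],.1)).round(4))
E
python3 - <<'E'
import sys; sys.path.insert(0,'.')
from h import *
t=camera("top");s=camera("scene")
save(t,"pics/dz.png",(230,205,330,275),8); save(s,"pics/sz.png",(340,200,440,280),8)
E
```

```text
post top pred [[301.12511915 196.398935  ]] [[354.63747698 257.68866587]]
post [0.6599 0.0875 0.1224 0.0024] [[-0.0035 -0.0015  0.1224]]
tabcentre [0.6982 0.1838 0.1503 0.0021] [[0.0097 0.1013 0.1503]]
tallcheek top [0.5594 0.1138 0.1493 0.0144] [[-0.1074 -0.0009  0.1493]]
knob z.036 [[-0.1358  0.0014  0.036 ]]
board corner right z.1 [[-0.1167 -0.1214  0.1   ]
 [-0.0921 -0.1178  0.1   ]
 [-0.1026  0.1177  0.1   ]]
cheek base scene z.1 [[-0.1051 -0.0088  0.1   ]
 [-0.1035  0.01    0.1   ]]
```

View pics/dz.png

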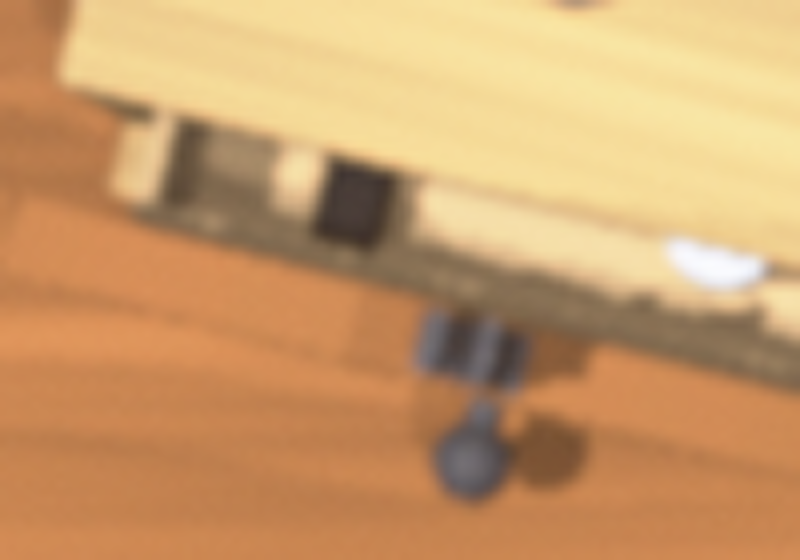

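View pics/sz.png

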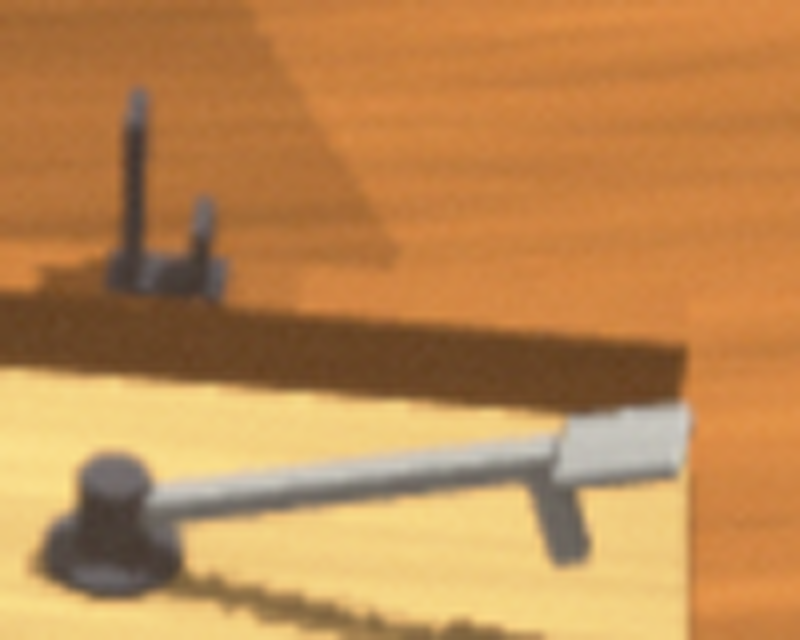

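Measured in the chest frame:
- **Chest:** origin (0.664, 0.088), yaw −0.251.
- **Drawer:** board front at x≈−0.117, so it is about 27 mm open.
- **Hook:** swivel about 1.70, tilt about 0.34. The tab is at z 0.150, so it already clears the low cheek.

I'll close the fingers and approach the drawer front.

```bash
python3 -m pendant '[[[0,0.03,-0.027,0,0,0,0.03],[0,0.075,-0.067,0,0,0,0.08],[0,0.12,-0.107,0,0,0,0.13],[0,0.165,-0.147,0,0,0,0.18],[0,0.21,-0.187,0,0,0,0.23],[0,0.255,-0.227,0,0,0,0.28],[0,0.3,-0.267,0,0,0,0.33],[0,0.345,-0.307,0,0,0,0.38],[0,0.385,-0.343,0,0,0,0.43],[0,0.4,-0.356,0,0,0,0.45]]]'
python3 -c "
from workcell import get_obs; import numpy as np
o=get_obs(); print(o['joint_pos'].round(3) if hasattr(o['joint_pos'],'round') else o['joint_pos'],o['eef_pos'],o['tool_rot'])"
```

```text
clock: 1.65
eef_pos: [0.4233, -0.0368, 0.2212]
tool_rot: [0.999, -0.051, 0.001, -0.011]
ft_force: [-0.6, -0.9, -0.3]
grip_width: -0.0002
[-0.103  0.092 -0.176  1.303  0.021  3.14 ] [ 0.42326842 -0.03676431  0.2212133 ] [ 9.98660752e-01 -5.06088935e-02  5.39920139e-04 -1.07308523e-02]
```

Joint 6 ran into its range end because of the sign of the turn. I'll turn the other way, using the half-turn-equivalent grasp, while going to the pre-push point.

```bash
python3 -m pendant '[[[0,0,0,0,0,0,-0.14],[0,0,-0.01,0,0,0,-0.29],[0,0.01,-0.03,0,0,0,-0.44],[0,0.02,-0.05,0,0,0,-0.59],[0,0.03,-0.07,0,0,0,-0.74],[0,0.04,-0.09,0,0,0,-0.89],[0,0.05,-0.11,0,0,0,-1.04],[0,0.06,-0.135,0,0,0,-1.19],[0,0.065,-0.16,0,0,0,-1.34],[0,0.069,-0.173,0,0,0,-1.5]]]'
python3 -c "
from workcell import get_obs; import numpy as np
from scipy.spatial.transform import Rotation as R
o=get_obs(); print(np.round(o['joint_pos'],3),o['eef_pos'],R.from_quat(o['tool_rot']).as_matrix().round(3))"
```

```text
clock: 2.9
eef_pos: [0.5098, 0.128, 0.2248]
tool_rot: [0.764, 0.645, 0.008, -0.007]
ft_force: [-0.1, -0.1, 0.6]
grip_width: 0.0001
[0.234 0.284 0.073 1.352 0.02  1.974] [0.50977479 0.12801628 0.22478099] [[ 0.168  0.986  0.002]
 [ 0.986 -0.168  0.021]
 [ 0.021 -0.002 -1.   ]]
```

```bash
cat >> h.py <<'E'
ox,oy,th=np.load("chest.npy")
def tow(P): P=np.atleast_2d(P).astype(float); c,s=np.cos(th),np.sin(th); return np.c_[ox+c*P[:,0]-s*P[:,1],oy+s*P[:,0]+c*P[:,1],P[:,2]]
def toc(W): W=np.atleast_2d(W).astype(float); c,s=np.cos(th),np.sin(th); x=W[:,0]-ox;y=W[:,1]-oy; return np.c_[c*x+s*y,-s*x+c*y,W[:,2]]
def go(pc,yaw):
    """pc chest-frame TCP target (world z), yaw of tool x in chest frame (rad) -> shift & turn"""
    o=get_obs(); R0=R.from_quat(o['tool_rot']); W=tow(pc)[0]
    y=yaw+th; Rt=R.from_matrix([[np.cos(y),np.sin(y),0],[np.sin(y),-np.cos(y),0],[0,0,-1]])
    return np.r_[R0.inv().apply(W-o['eef_pos']),(R0.inv()*Rt).as_rotvec()].round(4)
def st():
    o=get_obs(); q=R.from_quat(o['tool_rot']).as_matrix()
    print("t",round(float(o['clock']),2),"chest tcp",toc(o['eef_pos']).round(4)[0],"yawc",round(float(np.arctan2(q[1,0],q[0,0])-th),3),"F",np.round(o['ft_force'],1),"j",np.round(o['joint_pos'],2))
E
python3 -c "
from h import *
st(); print(go([-.16,0,.12],np.pi)); print(go([-.16,0,.101],np.pi))"
```

```text
t 2.9 chest tcp [-0.159   0.0005  0.2248] yawc 1.653 F [-0.1 -0.1  0.6] j [0.23 0.28 0.07 1.35 0.02 1.97]
[-2.6000e-03 -8.0000e-04  1.0480e-01  1.4300e-02 -1.8400e-02 -1.4885e+00]
[-3.0000e-03 -8.0000e-04  1.2370e-01  1.4300e-02 -1.8400e-02 -1.4885e+00]
```

```bash
python3 -m pendant '[[[0,0,0,0.01,0,0,-0.15],[0,0,0,0.02,0,0,-0.3],[0,0,0,0.03,0.01,-0.01,-0.45],[0,-0.002,0,0.04,0.01,-0.01,-0.6],[0,-0.003,0,0.05,0.014,-0.018,-0.75],[0,-0.003,0,0.06,0.014,-0.018,-0.9],[0,-0.003,0,0.075,0.014,-0.018,-1.05],[0,-0.003,0,0.09,0.014,-0.018,-1.2],[0,-0.003,0,0.105,0.014,-0.018,-1.35],[0,-0.003,0,0.115,0.014,-0.018,-1.49]]]'
python3 - <<'E'
from h import *
st(); print(go([-.16,0,.101],np.pi))
t=camera("top");s=camera("scene")
save(t,"pics/t1.png",(220,125,420,275)); save(s,"pics/s1.png",(260,180,460,330))
E
```

```text
clock: 4.15
eef_pos: [0.5092, 0.1259, 0.1089]
tool_rot: [0.124, 0.992, -0.0, -0.001]
ft_force: [0.0, -0.1, -0.3]
grip_width: -0.0
t 4.15 chest tcp [-0.1591 -0.0017  0.1089] yawc 3.145 F [ 0.  -0.1 -0.3] j [ 0.24  0.37 -0.13  1.08  0.    0.49]
[ 0.0009  0.0017  0.0079 -0.0005 -0.0011  0.0032]
```

View pics/t1.png

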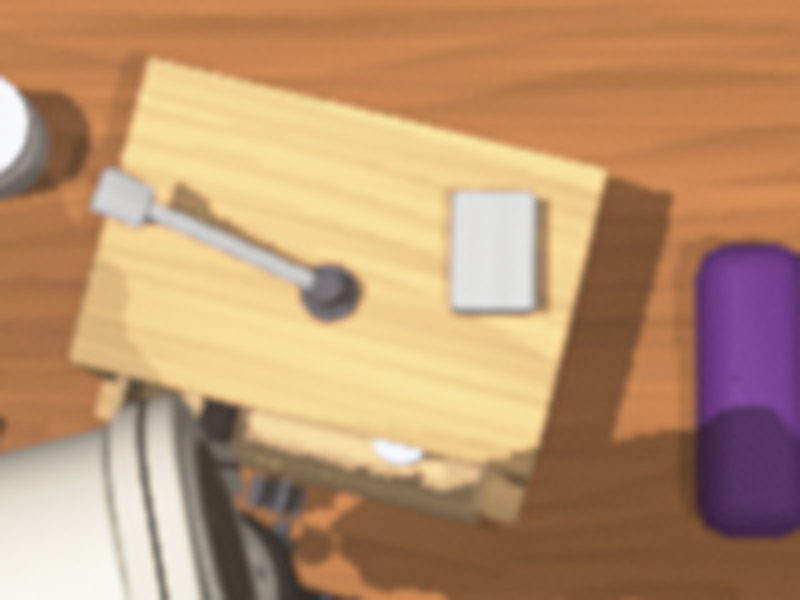

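View pics/s1.png

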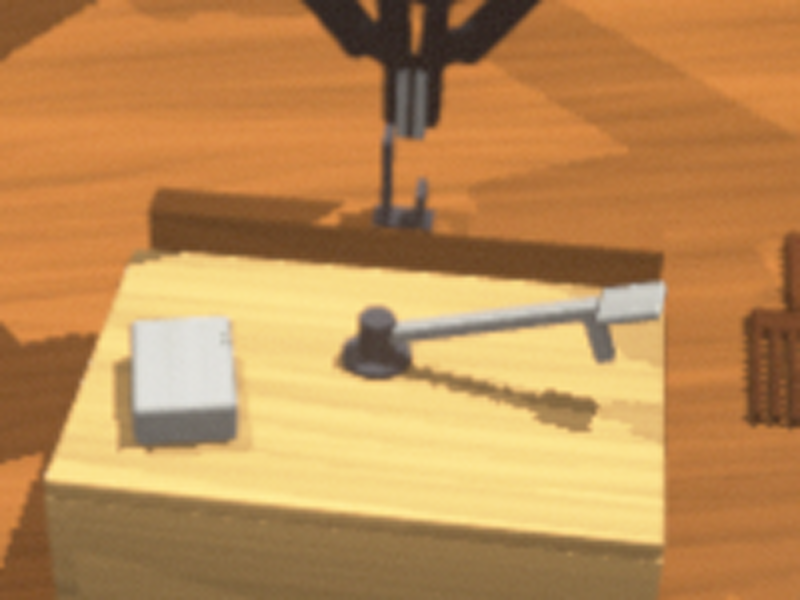

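The fingertips are in front of the catch, closed, at about (362,214) in the scene view. I'll shift 28 mm to +y so the fingers stay clear of both cheeks, drop to tip z≈0.084, and approach.

```bash
python3 -m pendant '[[[0,0,0.01,0.002,0,0,0],[0,0,0.02,0.004,0,0,0],[0,0,0.03,0.006,0,0,0],[0,-0.008,0.03,0.006,0,0,0],[0,-0.016,0.03,0.006,0,0,0],[0,-0.022,0.03,0.006,0,0,0],[0,-0.028,0.03,0.006,0,0,0],[0,-0.034,0.03,0.006,0,0,0]]]'
python3 -c "
from h import *
st()"
```

```text
clock: 5.25
eef_pos: [0.5493, 0.1461, 0.1024]
tool_rot: [0.126, 0.992, -0.0, -0.001]
ft_force: [0.5, 0.0, -0.6]
grip_width: 0.0003
t 5.25 chest tcp [-0.1252  0.0278  0.1024] yawc 3.14 F [ 0.5  0.  -0.6] j [ 0.26  0.45 -0.01  1.11  0.    0.51]
```

```bash
python3 -m pendant '[[[0,-0.003,0,0,0,0,0],[0,-0.006,0,0,0,0,0],[0,-0.009,0,0,0,0,0],[0,-0.012,0,0,0,0,0]]]'
python3 -c "
from h import *
st()"
python3 -m pendant '[[[0,-0.003,0,0,0,0,0],[0,-0.006,0,0,0,0,0],[0,-0.008,0,0,0,0,0]]]'
python3 -c "
from h import *
st()"
```

```text
clock: 5.75
eef_pos: [0.5611, 0.1431, 0.1024]
tool_rot: [0.126, 0.992, -0.0, -0.001]
ft_force: [0.6, -0.3, 0.8]
grip_width: 0.0
t 5.75 chest tcp [-0.1131  0.0279  0.1024] yawc 3.14 F [ 0.6 -0.3  0.8] j [0.25 0.47 0.02 1.12 0.   0.5 ]
clock: 6.12
eef_pos: [0.569, 0.1411, 0.1023]
tool_rot: [0.126, 0.992, -0.0, -0.001]
ft_force: [-0.1, -0.2, -0.5]
grip_width: -0.0001
t 6.12 chest tcp [-0.1049  0.0279  0.1023] yawc 3.14 F [-0.1 -0.2 -0.5] j [0.24 0.49 0.04 1.13 0.   0.5 ]
```

Run:
```python
from h import *
t=camera("top");s=camera("scene")
save(t,"pics/t2.png",(220,125,420,275)); save(s,"pics/s2.png",(260,180,460,330))
for dz in (-.019,):
    for dx in(-.011,.011): print(proj(s,tow([-.1049+dx,.0279,.1023+dz])))
```

```text
[[375.64659257 240.24522535]]
[[374.72509998 246.98015744]]
```

View pics/t2.png

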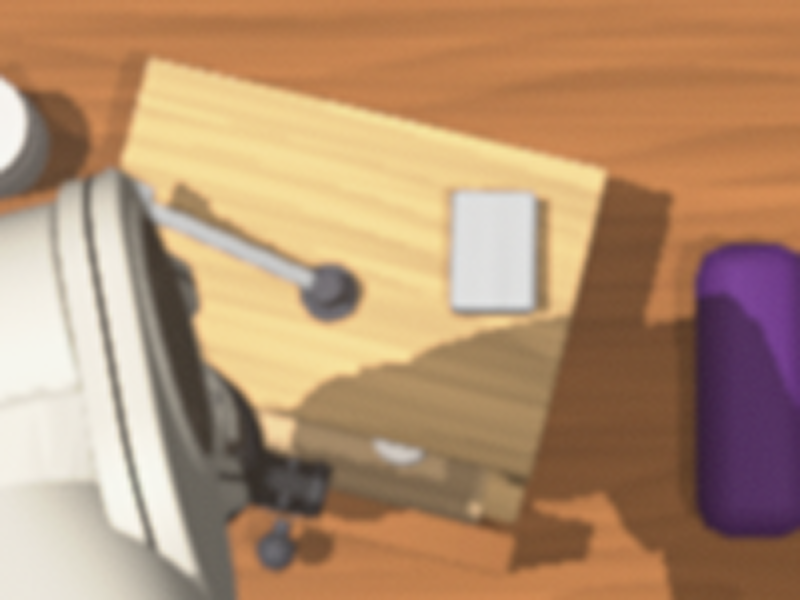

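View pics/s2.png

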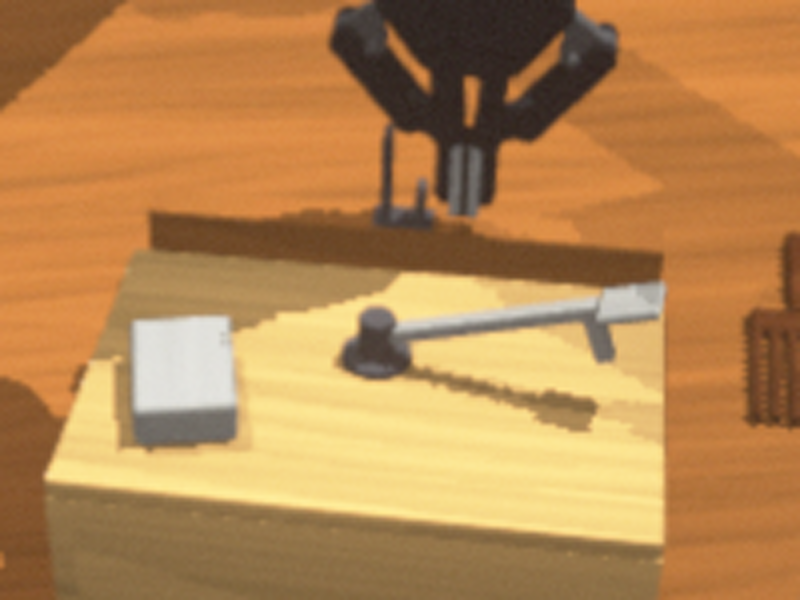

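Run:
```python
from h import *
s=camera("scene")
for x,y,z in ((-.1591,-.0017,.1089),(-.1049,.0279,.1023)):
    for dx in(-.011,0,.011):
        print(dx,[proj(s,tow([x+dx,y,z-d]))[0].round(1).tolist() for d in(-.02,-.01,0,.01,.019)])
save(s,"pics/s3.png",(340,180,420,240),10)
```

```text
-0.011 [[363.5, 203.9], [363.4, 208.3], [363.2, 212.7], [363.1, 217.0], [363.0, 220.9]]
0 [[363.0, 206.8], [362.8, 211.2], [362.7, 215.6], [362.5, 220.0], [362.4, 223.8]]
0.011 [[362.4, 209.7], [362.2, 214.2], [362.1, 218.6], [362.0, 223.0], [361.8, 226.9]]
-0.011 [[376.6, 222.9], [376.3, 227.4], [376.1, 231.9], [375.9, 236.3], [375.6, 240.2]]
0 [[376.1, 226.1], [375.9, 230.7], [375.6, 235.2], [375.4, 239.6], [375.2, 243.6]]
0.011 [[375.6, 229.4], [375.4, 234.0], [375.2, 238.5], [374.9, 243.0], [374.7, 247.0]]
```

View pics/s3.png

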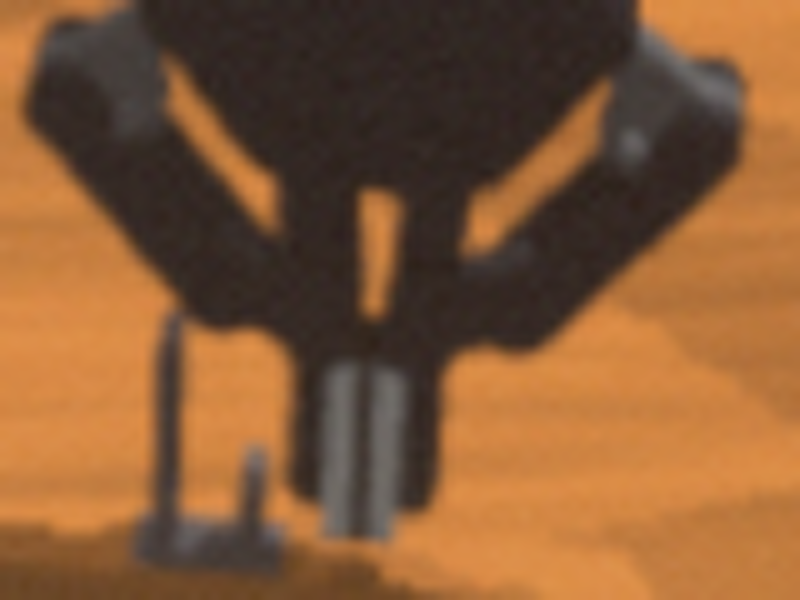

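Run:
```python
from h import *
t=camera("top"); s=camera("scene")
tz=lambda x,y:(x/4+220-.375,y/4+125-.375)
for z in(.14,.16,.18,.2): print(z,toc(onz(t,[tz(328,465),tz(322,513),tz(275,510)],z)).round(4).tolist())
# same knuckle ends in scene: s3 px
s3=lambda x,y:(x/10+340-.45,y/10+180-.45)
print("scene L knuckle",[ (z,toc(onz(s,[s3(60,70),s3(700,120)],z)).round(3).tolist()) for z in(.16,.18,.2)])
save(t,"pics/t3.png",(250,200,330,275),8)
```

```text
0.14 [[-0.0901, -0.0244, 0.14], [-0.1129, -0.0273, 0.14], [-0.1171, -0.0052, 0.14]]
0.16 [[-0.0909, -0.0262, 0.16], [-0.1132, -0.0291, 0.16], [-0.1172, -0.0075, 0.16]]
0.18 [[-0.0917, -0.028, 0.18], [-0.1135, -0.0308, 0.18], [-0.1174, -0.0097, 0.18]]
0.2 [[-0.0925, -0.0298, 0.2], [-0.1137, -0.0325, 0.2], [-0.1176, -0.012, 0.2]]
scene L knuckle [(0.16, [[-0.178, -0.038, 0.16], [-0.174, 0.084, 0.16]]), (0.18, [[-0.141, -0.033, 0.18], [-0.138, 0.083, 0.18]]), (0.2, [[-0.104, -0.029, 0.2], [-0.101, 0.082, 0.2]])]
```

View pics/t3.png

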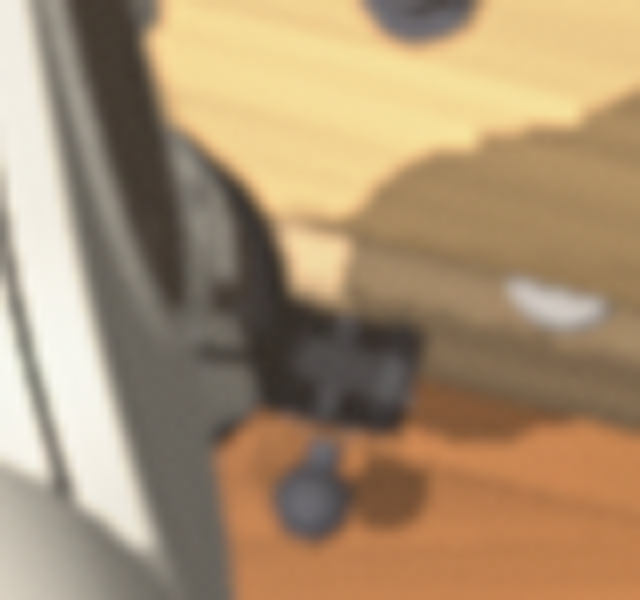

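The scene picture shows the fingertips (pad ends at (375.5,233.8)) above the drawer board, not in front of it. That is about 25 mm higher than the stated TCP geometry predicts, and it fits with feeling no force. The drawer hasn't moved. I'll back off, go lower in front of the board, and check again by image.

```bash
python3 -m pendant '[[[0,0.008,0,0,0,0,0],[0,0.018,0,0,0,0,0],[0,0.028,0,0,0,0,0],[0,0.038,0,0,0,0,0],[0,0.045,0,0,0,0,0],[0,0.045,0,0,0,0,0]]]'
python3 - <<'E'
from h import *
st()
t=camera("top");s=camera("scene")
save(s,"pics/s4.png",(330,170,430,245),8); save(t,"pics/t4.png",(230,200,330,275),8)
x,y,z=toc(get_obs()['eef_pos'])[0]
for dx in(-.011,0,.011): print(dx,[proj(s,tow([x+dx,y,z-d]))[0].round(1).tolist() for d in(-.02,-.01,0,.01,.019)])
E
```

```text
clock: 7.12
eef_pos: [0.5246, 0.1526, 0.1026]
tool_rot: [0.126, 0.992, -0.0, -0.001]
ft_force: [0.3, -0.5, 0.6]
grip_width: -0.0001
t 7.12 chest tcp [-0.1508  0.0279  0.1026] yawc 3.141 F [ 0.3 -0.5  0.6] j [ 0.28  0.41 -0.07  1.09  0.    0.53]
-0.011 [[378.4, 210.2], [378.2, 214.6], [377.9, 219.0], [377.7, 223.3], [377.5, 227.1]]
0 [[378.0, 213.1], [377.7, 217.6], [377.5, 222.0], [377.3, 226.3], [377.1, 230.2]]
0.011 [[377.6, 216.2], [377.3, 220.7], [377.1, 225.1], [376.9, 229.5], [376.6, 233.3]]
```

View pics/s4.png

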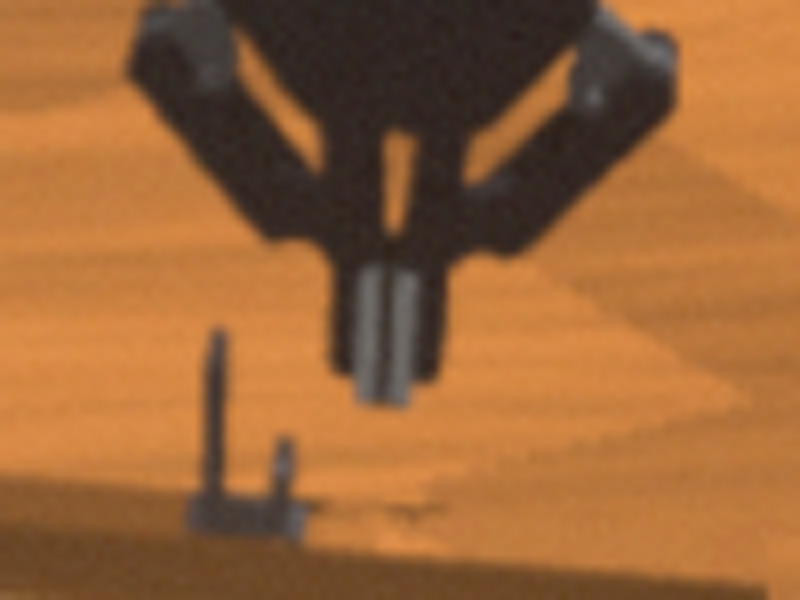

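View pics/t4.png

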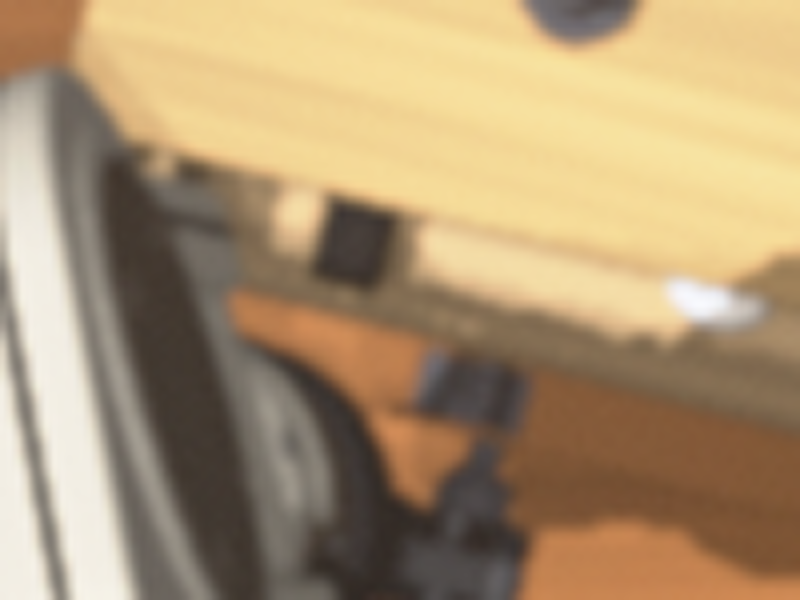

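```bash
python3 -m pendant '[[[0,0,0,0.005,0,0,0],[0,0,0,0.01,0,0,0],[0,0,0,0.015,0,0,0],[0,0,0,0.02,0,0,0],[0,0,0,0.026,0,0,0],[0,0,0,0.026,0,0,0]]]'
python3 - <<'E'
from h import *
st()
s=camera("scene")
save(s,"pics/s5.png",(330,170,430,245),8)
x,y,z=toc(get_obs()['eef_pos'])[0]
for dx in(-.011,0,.011): print(dx,[proj(s,tow([x+dx,y,z-d]))[0].round(1).tolist() for d in(-.02,-.01,0,.01,.019)])
print(proj(s,tow([[-.117,y,.1],[-.097,y,.1]])))
E
```

```text
clock: 7.98
eef_pos: [0.5247, 0.1522, 0.0758]
tool_rot: [0.126, 0.992, -0.001, -0.002]
ft_force: [-0.6, -0.5, -0.7]
grip_width: -0.0
t 7.97 chest tcp [-0.1505  0.0277  0.0758] yawc 3.14 F [-0.6 -0.5 -0.7] j [ 0.28  0.44 -0.11  1.03  0.    0.53]
-0.011 [[377.7, 221.6], [377.5, 225.9], [377.2, 230.2], [377.0, 234.4], [376.8, 238.1]]
0 [[377.3, 224.7], [377.1, 229.0], [376.8, 233.3], [376.6, 237.5], [376.4, 241.2]]
0.011 [[376.9, 227.8], [376.6, 232.1], [376.4, 236.4], [376.2, 240.6], [376.0, 244.4]]
[[376.05790736 232.59208513]
 [375.22306388 238.62169822]]
```

View pics/s5.png

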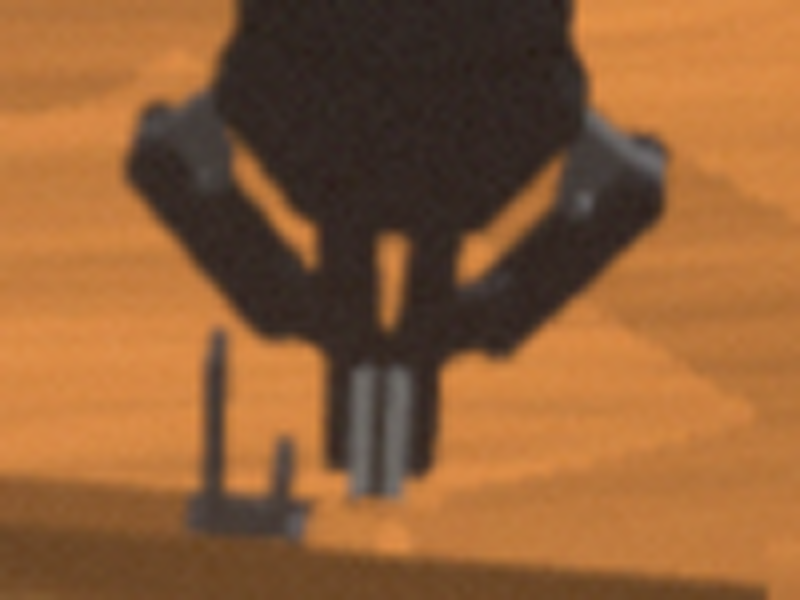

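```bash
python3 -m pendant '[[[0,-0.006,0,0,0,0,0],[0,-0.012,0,0,0,0,0],[0,-0.018,0,0,0,0,0],[0,-0.022,0,0,0,0,0]]]'
python3 -m pendant '[[[0,-0.003,0,0,0,0,0],[0,-0.006,0,0,0,0,0],[0,-0.008,0,0,0,0,0]]]'
python3 - <<'E'
from h import *
st()
s=camera("scene")
save(s,"pics/s6.png",(330,170,430,245),8)
E
```

```text
clock: 8.52
eef_pos: [0.5465, 0.1468, 0.0762]
tool_rot: [0.126, 0.992, -0.0, -0.002]
ft_force: [-1.5, 0.4, -0.3]
grip_width: -0.0
clock: 8.9
eef_pos: [0.5543, 0.1448, 0.0762]
tool_rot: [0.126, 0.992, -0.0, -0.002]
ft_force: [-1.4, 0.3, 0.8]
grip_width: -0.0001
t 8.9 chest tcp [-0.1201  0.0278  0.0762] yawc 3.14 F [-1.4  0.3  0.8] j [ 0.26  0.49 -0.03  1.06  0.    0.51]
```

View pics/s6.png

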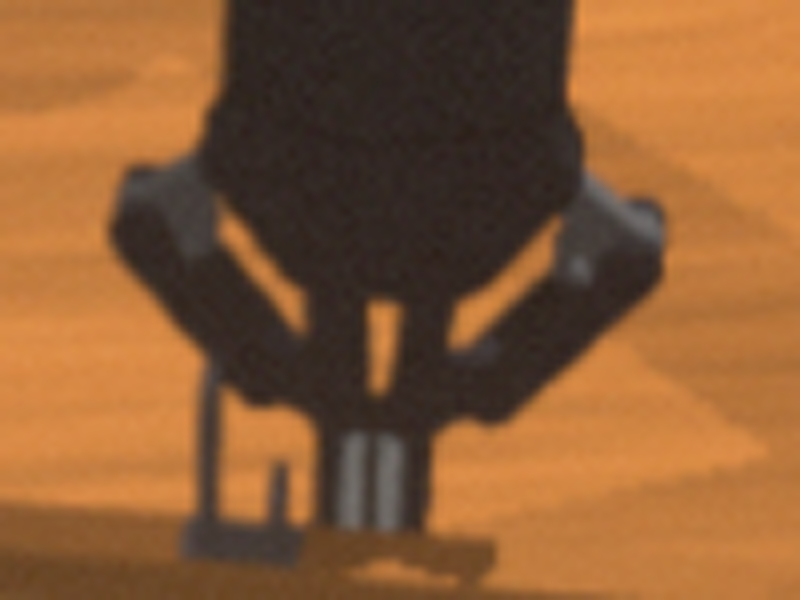

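The drawer is moving: the cheek base shifted about 9 mm and the force is about 1.5 N. The left linkage runs close to the tall cheek, so I'll back off, shift another 20 mm to +y and continue.

```bash
python3 -m pendant '[[[0,0.005,0,0,0,0,0],[0,0.005,0.01,0,0,0,0],[0,0.005,0.02,0,0,0,0],[0,0.002,0.02,0,0,0,0],[0,-0.002,0.02,0,0,0,0],[0,-0.006,0.02,0,0,0,0],[0,-0.01,0.02,0,0,0,0]]]'
python3 -c "
from h import *
st()"
python3 -m pendant '[[[0,-0.002,0,0,0,0,0],[0,-0.004,0,0,0,0,0],[0,-0.004,0,0,0,0,0]]]'
python3 -c "
from h import *
st()"
```

```text
clock: 9.82
eef_pos: [0.5692, 0.1615, 0.0759]
tool_rot: [0.126, 0.992, -0.0, -0.002]
ft_force: [-1.4, 1.2, -1.5]
grip_width: 0.0003
t 9.82 chest tcp [-0.1098  0.0477  0.0759] yawc 3.14 F [-1.4  1.2 -1.5] j [0.28 0.52 0.03 1.08 0.   0.53]
clock: 10.2
eef_pos: [0.5734, 0.1602, 0.0759]
tool_rot: [0.126, 0.992, -0.001, -0.002]
ft_force: [-0.4, 0.7, 0.6]
grip_width: -0.0001
t 10.2 chest tcp [-0.1054  0.0474  0.0759] yawc 3.139 F [-0.4  0.7  0.6] j [0.27 0.53 0.04 1.09 0.   0.53]
```

```bash
python3 -m pendant '[[[0,-0.002,0,0,0,0,0],[0,-0.004,0,0,0,0,0]]]'
python3 -m pendant '[[[0,-0.002,0,0,0,0,0],[0,-0.004,0,0,0,0,0]]]'
python3 - <<'E'
from h import *
st()
t=camera("top");s=camera("scene")
save(s,"pics/s7.png",(280,190,440,290),5);save(t,"pics/t7.png",(230,200,370,275),5)
E
```

```text
clock: 10.45
eef_pos: [0.5772, 0.1592, 0.0759]
tool_rot: [0.126, 0.992, -0.001, -0.002]
ft_force: [-1.3, 0.3, -0.3]
grip_width: 0.0002
clock: 10.7
eef_pos: [0.5781, 0.159, 0.0759]
tool_rot: [0.126, 0.992, -0.0, -0.005]
ft_force: [-12.5, 3.7, 8.6]
grip_width: -0.0003
t 10.7 chest tcp [-0.1005  0.0474  0.0759] yawc 3.14 F [-12.5   3.7   8.6] j [0.27 0.54 0.06 1.1  0.   0.52]
```

View pics/s7.png

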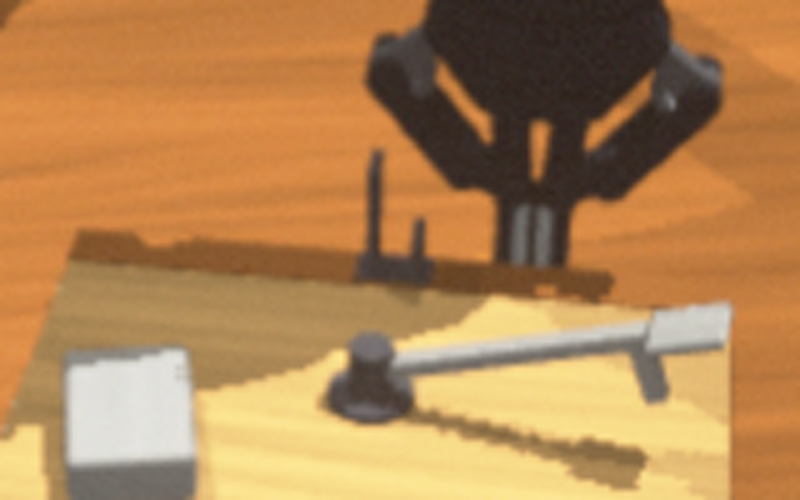

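View pics/t7.png

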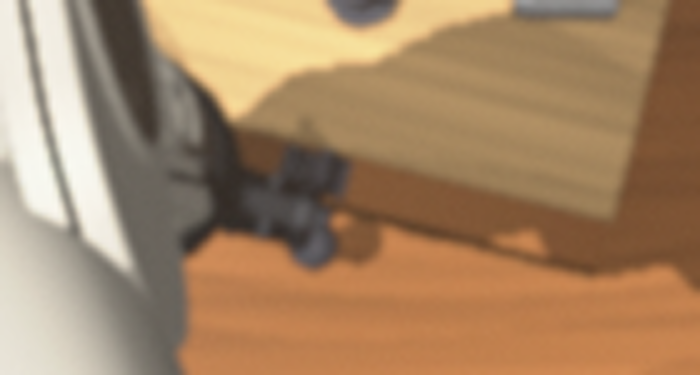

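Contact force rose to 13 N with the TCP at −0.1005, where I predicted −0.101 for home. The top view shows the board flush with the deck with no gap. The drawer is home, so I'll back off and rise.

```bash
python3 -m pendant '[[[0,0.008,0,0,0,0,0],[0,0.025,0,0,0,0,0],[0,0.045,0,0,0,0,0],[0,0.05,0,-0.02,0,0,0],[0,0.05,0,-0.05,0,0,0],[0,0.05,0,-0.08,0,0,0],[0,0.05,0,-0.105,0,0,0],[0,0.05,0,-0.105,0,0,0]]]'
python3 - <<'E'
from h import *
st()
t=camera("top");s=camera("scene")
save(s,"pics/s8.png",(280,190,440,310),5);save(t,"pics/t8.png",(230,130,390,270),5)
print(go([.023,.0485,.18],3.0),go([.023,.0485,.107],3.0),tow([.023,.0485,.18]))
E
```

```text
clock: 11.8
eef_pos: [0.5327, 0.1716, 0.1839]
tool_rot: [0.126, 0.992, 0.001, -0.002]
ft_force: [-0.7, 0.8, -0.1]
grip_width: -0.0001
t 11.8 chest tcp [-0.1476  0.0484  0.1839] yawc 3.14 F [-0.7  0.8 -0.1] j [0.31 0.38 0.1  1.29 0.   0.56]
[-0.1724  0.0013 -0.0007 -0.0026 -0.0094  0.1403] [-0.1731  0.0014  0.0723 -0.0026 -0.0094  0.1403] [[0.69801336 0.12934486 0.18      ]]
```

View pics/s8.png

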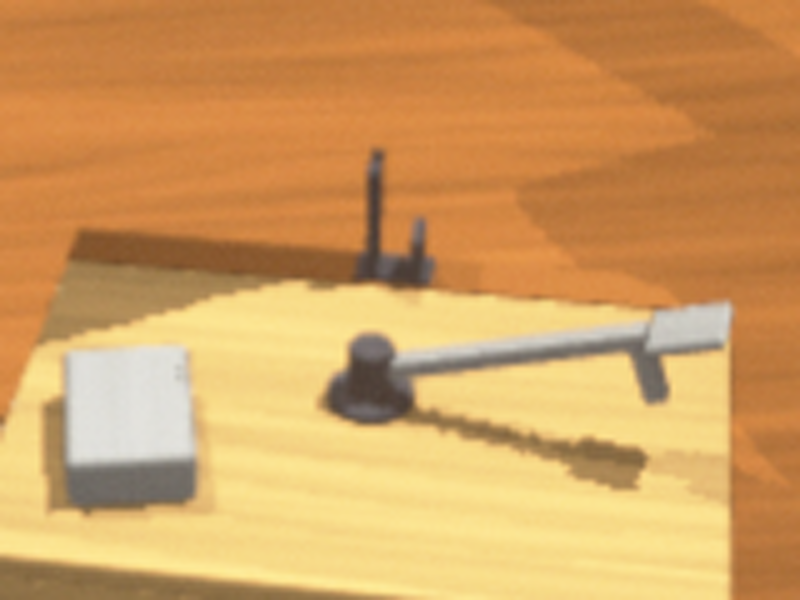

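View pics/t8.png

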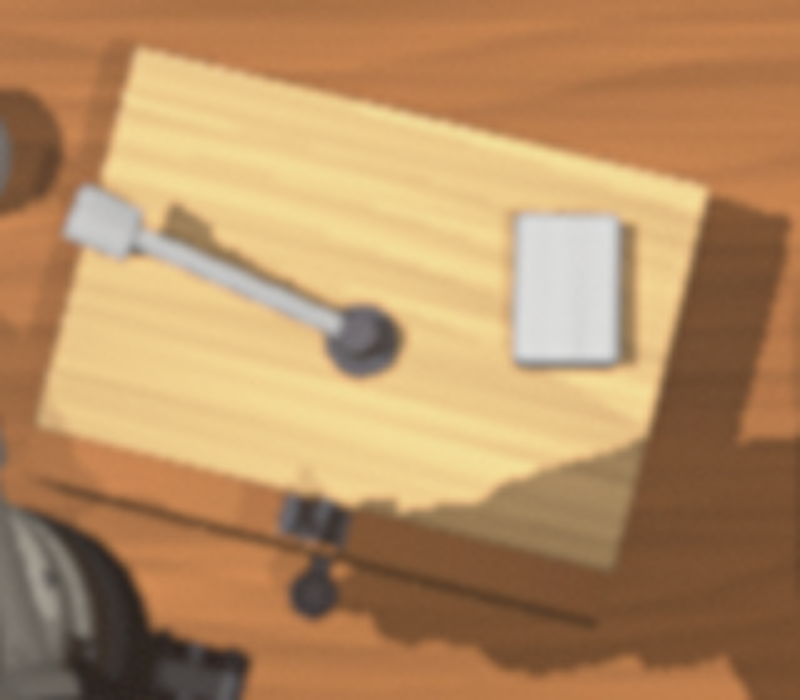

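The picture shows the drawer board flush against the deck and the hook unmoved. Now I'll go over the hook to its back side, staying high.

```bash
python3 -m pendant '[[[0,-0.015,0,0,0,0,0],[0,-0.035,0,0,0,0,0.02],[0,-0.055,0,0,0,0,0.04],[0,-0.075,0,0,0,0,0.06],[0,-0.095,0,0,0,0,0.08],[0,-0.115,0,0,0,0,0.1],[0,-0.135,0,0,0,0,0.12],[0,-0.155,0.001,0,0,-0.005,0.14],[0,-0.168,0.001,0,-0.002,-0.009,0.14],[0,-0.173,0.001,0,-0.002,-0.009,0.14]]]'
python3 - <<'E'
from h import *
st()
t=camera("top");s=camera("scene")
save(s,"pics/s9.png",(280,130,440,250),5);save(t,"pics/t9.png",(230,130,390,250),5)
print(go([.023,.0485,.13],3.0),go([.023,.0485,.107],3.0))
x,y,z=toc(get_obs()['eef_pos'])[0]
for dx in(-.011,0,.011): print(dx,[proj(s,tow([x+dx,y,z-d]))[0].round(1).tolist() for d in(-.02,-.01,0,.01,.019)])
E
```

```text
clock: 13.15
eef_pos: [0.6991, 0.128, 0.1771]
tool_rot: [0.195, 0.981, -0.001, -0.001]
ft_force: [0.6, -0.8, 0.1]
grip_width: 0.0003
t 13.15 chest tcp [0.0244 0.0474 0.1771] yawc 2.999 F [ 0.6 -0.8  0.1] j [ 0.18  0.71  0.63  1.49 -0.    0.57]
[ 0.001   0.0008  0.0477 -0.0017 -0.002  -0.0004] [ 0.0009  0.0008  0.0707 -0.0017 -0.002  -0.0004]
-0.011 [[385.4, 227.6], [385.0, 233.1], [384.6, 238.4], [384.3, 243.7], [384.0, 248.4]]
0 [[384.9, 231.6], [384.6, 237.1], [384.2, 242.5], [383.9, 247.8], [383.5, 252.5]]
0.011 [[384.5, 235.7], [384.1, 241.2], [383.7, 246.7], [383.4, 252.0], [383.1, 256.8]]
```

View pics/s9.png

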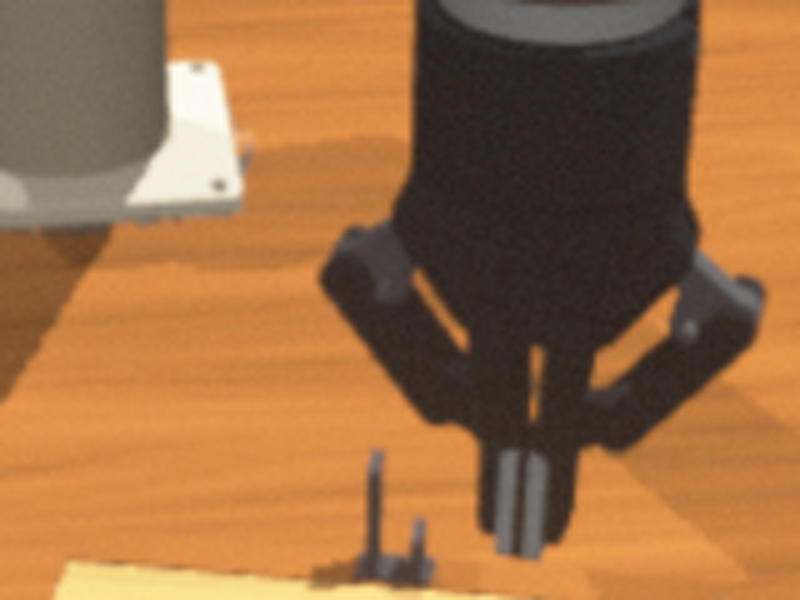

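View pics/t9.png

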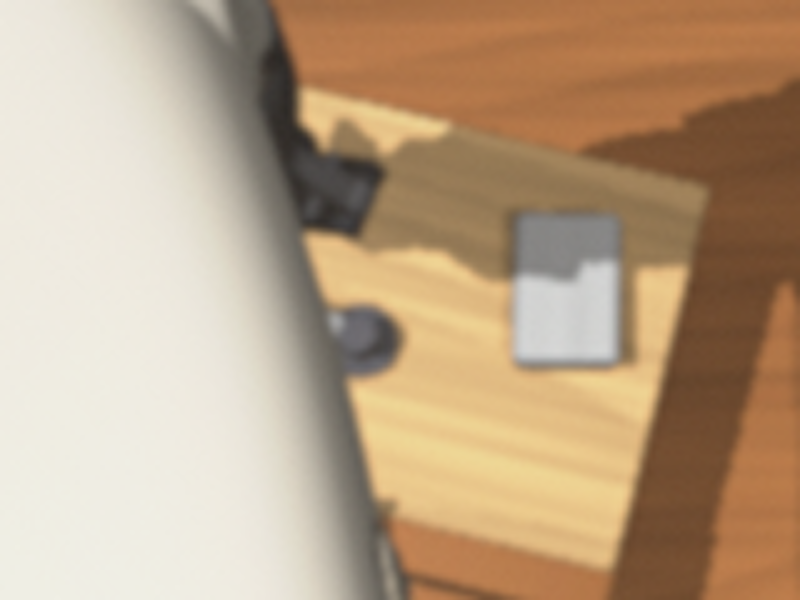

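Tip row 241.4 again gives tip ≈ TCP + 9 mm, so the offset is constant. I'll lower part way behind the bar and check.

```bash
python3 -m pendant '[[[0,0,0.001,0.01,0,0,0],[0,0,0.001,0.02,0,0,0],[0,0.001,0.001,0.03,0,0,0],[0,0.001,0.001,0.038,0,0,0],[0,0.001,0.001,0.038,0,0,0]]]'
python3 - <<'E'
from h import *
st()
t=camera("top");s=camera("scene")
save(s,"pics/s10.png",(300,170,440,290),5);save(t,"pics/t10.png",(230,130,390,250),5)
print(go([.023,.0485,.108],3.0))
E
```

```text
clock: 13.88
eef_pos: [0.6974, 0.1296, 0.1386]
tool_rot: [0.195, 0.981, -0.001, -0.002]
ft_force: [0.4, -0.0, 0.0]
grip_width: -0.0001
t 13.88 chest tcp [0.0224 0.0486 0.1386] yawc 3.0 F [ 0.4 -0.   0. ] j [ 0.18  0.72  0.55  1.4  -0.    0.58]
[ 0.     -0.0003  0.0319 -0.0016 -0.0016 -0.0003]
```

View pics/s10.png

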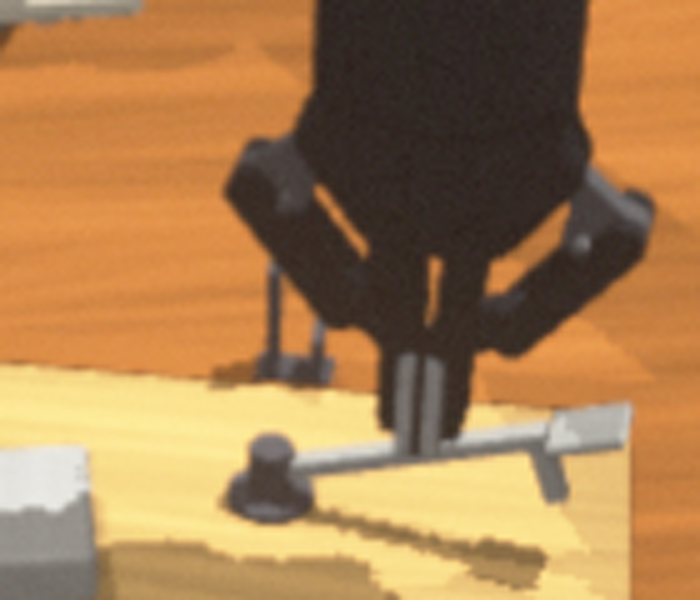

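View pics/t10.png

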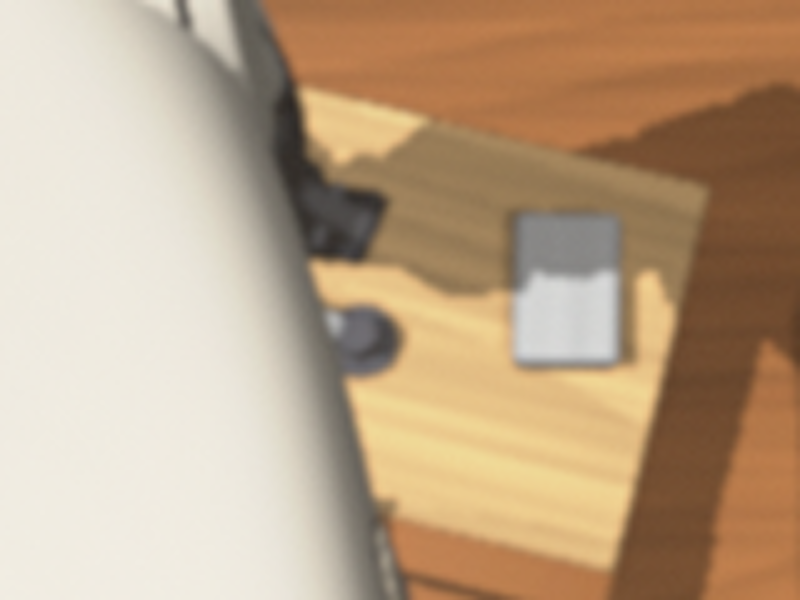

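Run:
```python
from h import *
t=camera("top");s=camera("scene")
print("bar pt",proj(s,tow([[.0023,.0515,.130],[.0063,.0515,.133]])))
print("tip near",proj(s,tow([[.0334,.0486,.148],[.0114,.0486,.148]])))
print("knuckle",toc(onz(t,[(230+350/5-.4,130+222/5-.4),(230+385/5-.4,130+200/5-.4),(230+358/5-.4,130+262/5-.4)],.237)).round(4))
```

```text
bar pt [[385.80291295 259.10585408]
 [385.75847639 259.11089839]]
tip near [[383.36630283 261.73136095]
 [384.26373492 253.34476607]]
knuckle [[ 0.0158 -0.0012  0.237 ]
 [ 0.026  -0.0109  0.237 ]
 [ 0.0031 -0.0073  0.237 ]]
```

The top view puts the knuckle at x≈0.0226, and robot kinematics gives 0.0224. The tip sits about 6 mm behind the bar, so it is safe to lower to tip z≈0.117.

```bash
python3 -m pendant '[[[0,0,0,0.008,0,0,0],[0,0,0,0.016,0,0,0],[0,0,0,0.024,0,0,0],[0,0,0,0.03,0,0,0],[0,0,0,0.03,0,0,0]]]'
python3 - <<'E'
from h import *
st()
s=camera("scene")
save(s,"pics/s11.png",(300,170,440,290),5)
for th_ in (1.65,1.5,1.35,1.2,1.05,.9,.75,.6):
    r=.052; d=.015; p=np.array([-.005-r*np.cos(th_)+d*np.sin(th_), r*np.sin(th_)+d*np.cos(th_), .108])
    print(th_,p.round(4),go(p,np.pi+np.pi/2-th_))
E
```

```text
clock: 14.7
eef_pos: [0.6979, 0.1295, 0.1093]
tool_rot: [0.195, 0.981, -0.001, -0.001]
ft_force: [0.8, -0.9, -0.4]
grip_width: -0.0
t 14.7 chest tcp [0.0229 0.0487 0.1093] yawc 3.0 F [ 0.8 -0.9 -0.4] j [ 0.18  0.73  0.49  1.34 -0.    0.58]
1.65 [0.0141 0.0507 0.108 ] [ 0.0093  0.0006  0.002  -0.0015 -0.0016 -0.0628]
1.5 [0.0063 0.0529 0.108 ] [ 0.0173  0.0017  0.002  -0.0014 -0.0017 -0.2128]
1.35 [-0.0018  0.054   0.108 ] [ 0.0254  0.0017  0.002  -0.0013 -0.0018 -0.3628]
1.2 [-0.0099  0.0539  0.108 ] [ 3.340e-02  4.000e-04  2.000e-03 -1.100e-03 -1.900e-03 -5.128e-01]
1.05 [-0.0179  0.0526  0.108 ] [ 0.0411 -0.002   0.002  -0.001  -0.002  -0.6628]
0.9 [-0.0256  0.0501  0.108 ] [ 4.840e-02 -5.600e-03  2.000e-03 -8.000e-04 -2.100e-03 -8.128e-01]
0.75 [-0.0328  0.0464  0.108 ] [ 5.510e-02 -1.020e-02  2.000e-03 -7.000e-04 -2.200e-03 -9.628e-01]
0.6 [-0.0394  0.0417  0.108 ] [ 6.1000e-02 -1.5800e-02  2.1000e-03 -5.0000e-04 -2.3000e-03 -1.1128e+00]
```

View pics/s11.png

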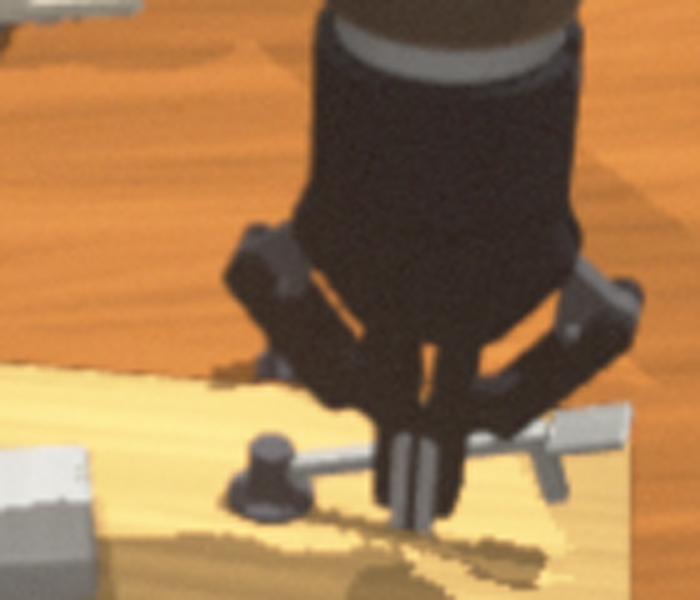

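```bash
python3 -m pendant '[[[0,0.005,0,0,0,0,-0.03],[0,0.0093,0.0006,0,0,0,-0.063],[0,0.0135,0.001,0,0,0,-0.14],[0,0.0173,0.0017,0,0,0,-0.213]]]'
python3 - <<'E'
from h import *
st()
s=camera("scene");t=camera("top")
save(s,"pics/s12.png",(300,170,440,290),5);save(t,"pics/t12.png",(230,130,390,250),5)
E
```

```text
clock: 15.25
eef_pos: [0.6832, 0.1377, 0.1103]
tool_rot: [0.088, 0.996, -0.001, -0.0]
ft_force: [1.5, -0.8, -1.0]
grip_width: 0.0003
t 15.25 chest tcp [0.0066 0.0529 0.1103] yawc 3.216 F [ 1.5 -0.8 -1. ] j [ 0.2   0.7   0.44  1.31 -0.    0.38]
```

View pics/s12.png

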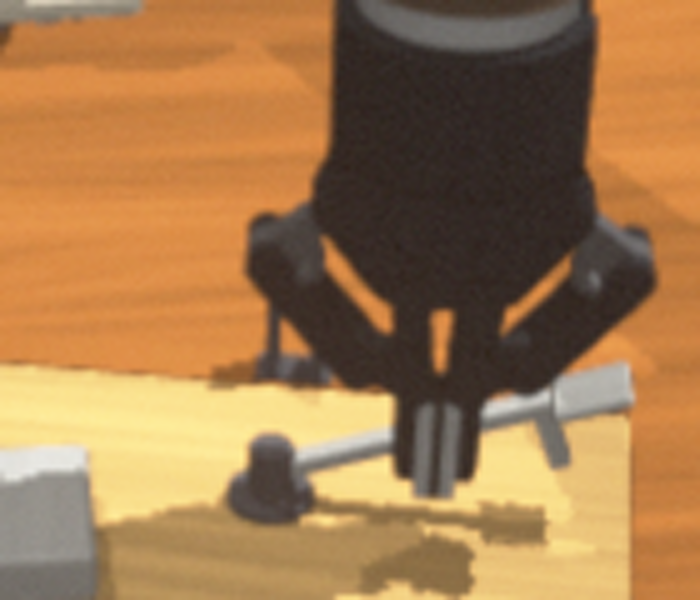

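The hook is following (tab now at about (419,248)) with little force. I'll continue the arc.

```bash
cat > arc.py <<'E'
from h import *
import sys
r,d,z=map(float,sys.argv[1:4])
for th_ in map(float,sys.argv[4:]):
    p=np.array([-.005-r*np.cos(th_)+d*np.sin(th_), r*np.sin(th_)+d*np.cos(th_), z])
    print(th_,p.round(3),go(p,1.5*np.pi-th_).round(3).tolist())
E
python3 arc.py .052 .015 .109 1.4 1.3 1.2 1.1 1.0 .9 .8 .7 .6
```

```text
1.4 [0.001 0.054 0.109] [0.005, 0.001, 0.001, -0.001, -0.001, -0.099]
1.3 [-0.004  0.054  0.109] [0.01, 0.002, 0.001, -0.001, -0.001, -0.199]
1.2 [-0.01   0.054  0.109] [0.016, 0.002, 0.001, -0.001, -0.001, -0.299]
1.1 [-0.015  0.053  0.109] [0.021, 0.002, 0.001, -0.001, -0.001, -0.399]
1.0 [-0.02   0.052  0.109] [0.027, 0.001, 0.001, -0.001, -0.002, -0.499]
0.9 [-0.026  0.05   0.109] [0.032, -0.001, 0.001, -0.001, -0.002, -0.599]
0.8 [-0.03   0.048  0.109] [0.037, -0.003, 0.001, -0.001, -0.002, -0.699]
0.7 [-0.035  0.045  0.109] [0.042, -0.005, 0.001, -0.001, -0.002, -0.799]
0.6 [-0.039  0.042  0.109] [0.046, -0.008, 0.001, -0.0, -0.002, -0.899]
```

```bash
python3 -m pendant '[[[0,0.005,0.001,0,0,0,-0.1],[0,0.01,0.002,0,0,0,-0.2],[0,0.016,0.002,0,0,0,-0.3],[0,0.021,0.002,0,0,0,-0.4],[0,0.027,0.001,0,0,0,-0.5],[0,0.032,-0.001,0,0,0,-0.6],[0,0.037,-0.003,0,0,0,-0.7],[0,0.042,-0.005,0,0,0,-0.8]]]'
python3 - <<'E'
from h import *
st()
s=camera("scene");t=camera("top")
save(s,"pics/s13.png",(300,170,440,290),5);save(t,"pics/t13.png",(230,130,390,250),5)
E
```

```text
clock: 16.35
eef_pos: [0.6409, 0.141, 0.1108]
tool_rot: [-0.307, 0.952, -0.0, 0.0]
ft_force: [1.0, -1.3, -1.3]
grip_width: -0.0
t 16.35 chest tcp [-0.0352  0.0456  0.1108] yawc -2.266 F [ 1.  -1.3 -1.3] j [ 0.22  0.61  0.28  1.24 -0.   -0.41]
```

View pics/s13.png

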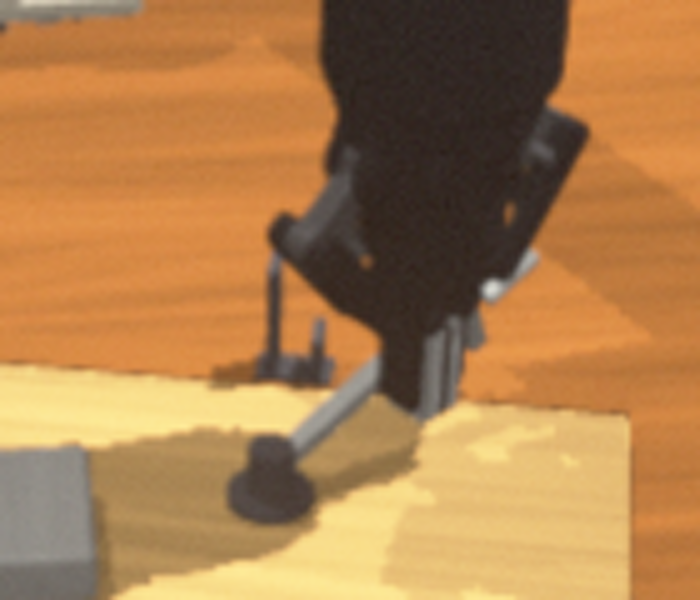

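View pics/t13.png

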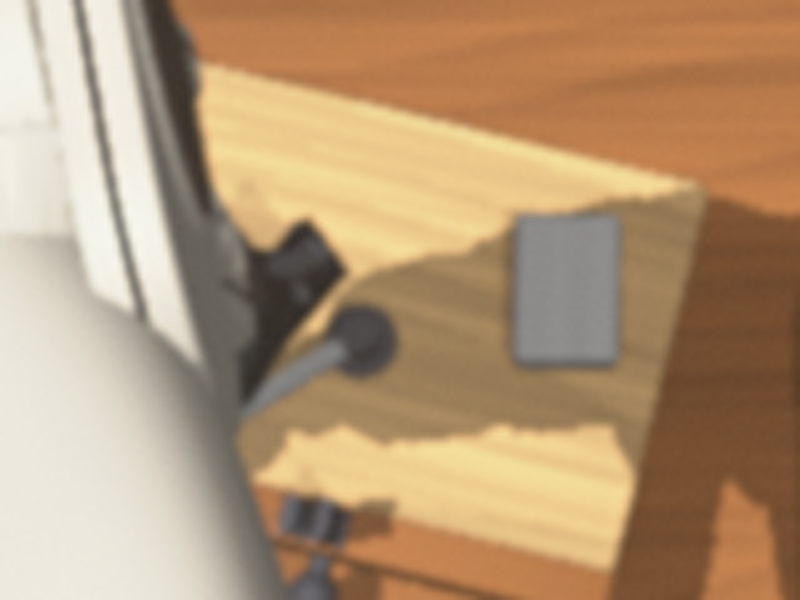

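The hook is now at swivel ≈0.7 with both forces about 1.5 N. For the final part I'll back off, raise the tips above the low cheek, and slide out along the hook to push on the tab's side at r≈100 mm.

```bash
python3 -m pendant '[[[0,-0.007,0,0,0,0,0],[0,-0.015,0,0,0,0,0],[0,-0.016,0,-0.006,0,0,0],[0,-0.016,0.01,-0.012,0,0,0],[0,-0.016,0.022,-0.012,0,0,0],[0,-0.016,0.034,-0.012,0,0,0],[0,-0.016,0.048,-0.012,0,0,0],[0,-0.016,0.048,-0.012,0,0,0]]]'
python3 - <<'E'
from h import *
st()
s=camera("scene");t=camera("top")
save(s,"pics/s14.png",(300,170,440,290),5);save(t,"pics/t14.png",(230,130,390,270),5)
E
python3 arc.py .1 .022 .123 .7 .6 .5 .4 .3 .2 .1 .05 0
```

```text
clock: 17.45
eef_pos: [0.6244, 0.1904, 0.1228]
tool_rot: [-0.306, 0.952, -0.0, -0.001]
ft_force: [0.6, -0.4, -0.1]
grip_width: -0.0001
t 17.45 chest tcp [-0.0634  0.0894  0.1228] yawc -2.268 F [ 0.6 -0.4 -0.1] j [ 0.3   0.6   0.29  1.27 -0.   -0.33]
0.7 [-0.067  0.081  0.123] [0.009, -0.001, -0.0, -0.0, -0.001, 0.002]
0.6 [-0.075  0.075  0.123] [0.019, 0.001, -0.0, -0.0, -0.001, -0.098]
0.5 [-0.082  0.067  0.123] [0.029, 0.002, -0.0, 0.0, -0.001, -0.198]
0.4 [-0.089  0.059  0.123] [0.039, 0.001, -0.0, 0.0, -0.001, -0.298]
0.3 [-0.094  0.051  0.123] [0.05, -0.0, -0.0, 0.0, -0.001, -0.398]
0.2 [-0.099  0.041  0.123] [0.059, -0.003, -0.0, 0.0, -0.001, -0.498]
0.1 [-0.102  0.032  0.123] [0.069, -0.006, -0.0, 0.0, -0.001, -0.598]
0.05 [-0.104  0.027  0.123] [0.074, -0.008, -0.0, 0.0, -0.001, -0.648]
0.0 [-0.105  0.022  0.123] [0.078, -0.01, -0.0, 0.0, -0.001, -0.698]
```

View pics/s14.png

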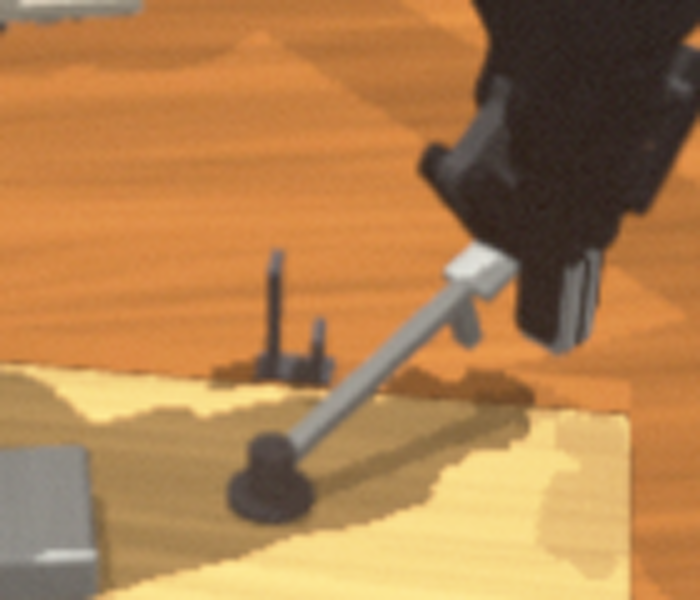

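View pics/t14.png

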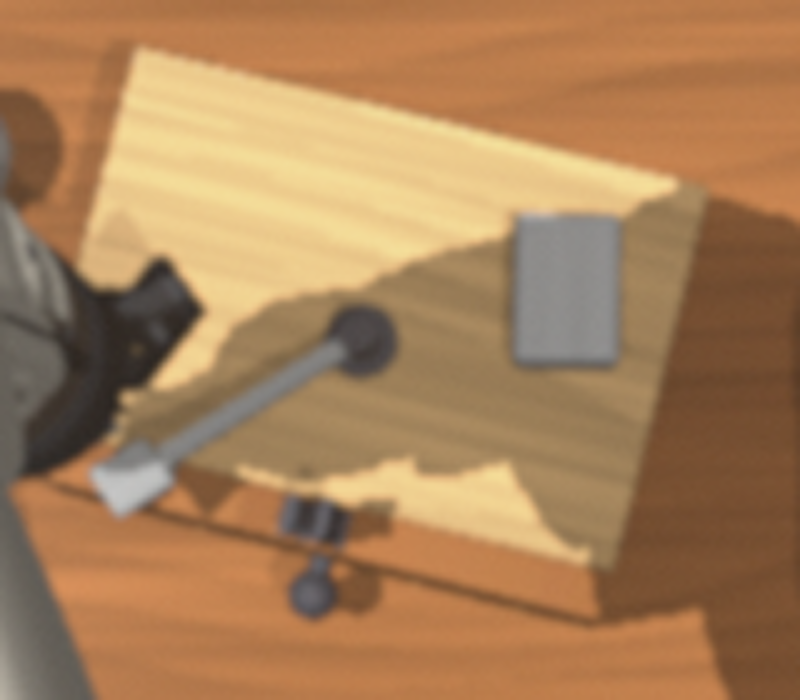

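Run:
```python
from h import *
s=camera("scene");t=camera("top")
q=tri(t,[(230+130/5-.4,130+478/5-.4)],s,[(300+483/5-.4,170+265/5-.4)])[0]
c=toc(q[None,:3])[0]; print(q.round(4),c.round(4)); v=c[:2]-[-.005,0]; print("theta",np.arctan2(v[1],-v[0]),"r",np.hypot(*v),"theta w/ meas post",np.arctan2(c[1]+.0015,-(c[0]+.0035)))
print("post",tri(t,[(230+363/5-.4,130+332/5-.4)],s,[(300+270/5-.4,170+440/5-.4)]).round(4), toc(tri(t,[(230+363/5-.4,130+332/5-.4)],s,[(300+270/5-.4,170+440/5-.4)])[:,:3]).round(4))
save(t,"pics/t14z.png",(270,210,330,270),10)
```

```text
[0.5998 0.172  0.1477 0.0039] [-0.0827  0.0655  0.1477]
theta 0.6998184336670491 r 0.10161804251330038 theta w/ meas post 0.7015664094058698
post [[6.595e-01 8.730e-02 1.228e-01 3.000e-04]] [[-0.0039 -0.0018  0.1228]]
```

View pics/t14z.png

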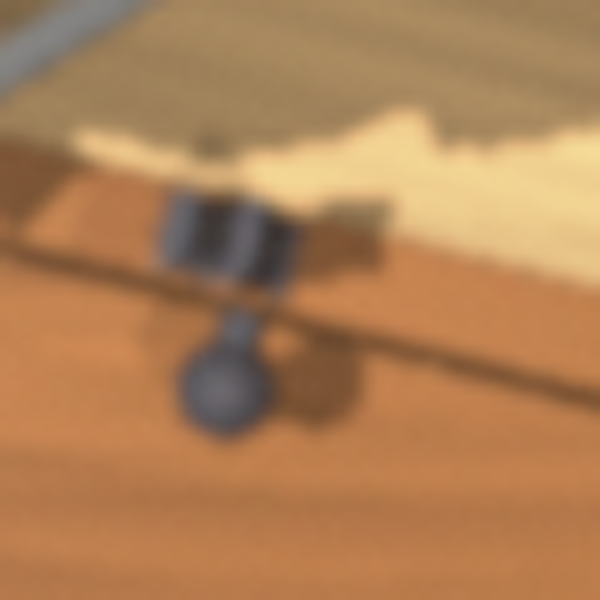

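Swivel is 0.70 and tilt about 0.33, as expected. Now I'll push on the tab round to swivel ≈0.1.

```bash
python3 -m pendant '[[[0,0.009,0,0,0,0,0],[0,0.019,0.001,0,0,0,-0.1],[0,0.029,0.002,0,0,0,-0.2],[0,0.039,0.001,0,0,0,-0.3],[0,0.05,0,0,0,0,-0.4],[0,0.059,-0.003,0,0,0,-0.5],[0,0.069,-0.006,0,0,0,-0.6],[0,0.069,-0.006,0,0,0,-0.6]]]'
python3 - <<'E'
from h import *
st()
s=camera("scene");t=camera("top")
save(s,"pics/s15.png",(320,180,420,270),7);save(t,"pics/t15.png",(250,180,350,270),7)
E
python3 arc.py .1 .022 .123 .1 .05 0
```

```text
clock: 18.65
eef_pos: [0.5724, 0.1429, 0.1231]
tool_rot: [-0.572, 0.82, -0.0, -0.001]
ft_force: [1.6, -0.1, 0.3]
grip_width: -0.0001
t 18.65 chest tcp [-0.102   0.0304  0.1231] yawc -1.673 F [ 1.6 -0.1  0.3] j [ 0.24  0.47  0.08  1.18 -0.   -0.97]
0.1 [-0.102  0.032  0.123] [-0.001, 0.001, 0.0, 0.0, -0.001, -0.002]
0.05 [-0.104  0.027  0.123] [0.004, 0.002, 0.0, 0.0, -0.001, -0.052]
0.0 [-0.105  0.022  0.123] [0.009, 0.002, 0.0, 0.0, -0.001, -0.102]
```

View pics/s15.png

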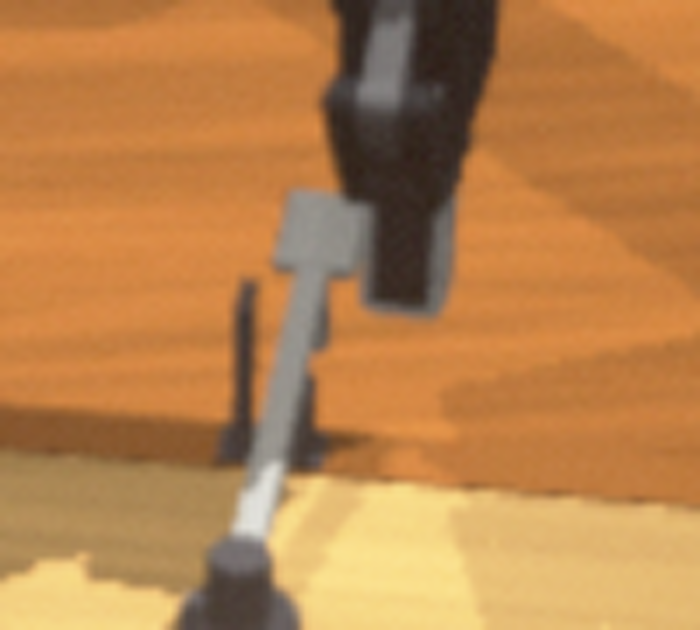

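View pics/t15.png

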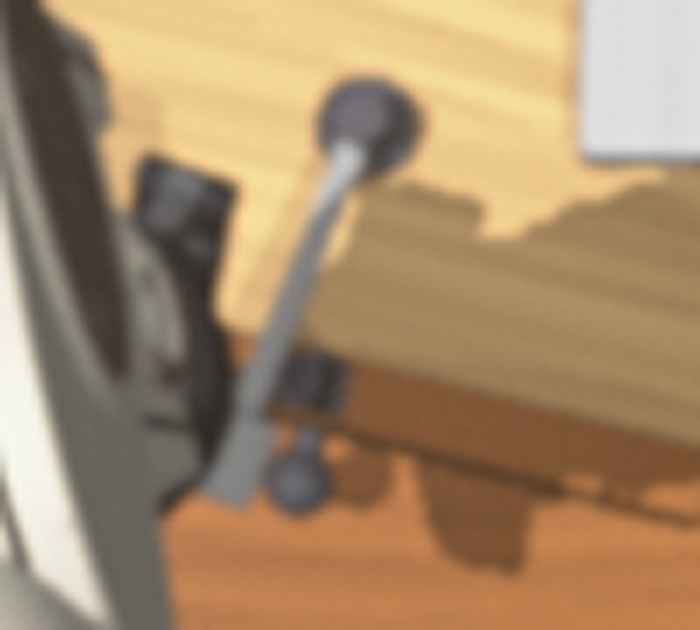

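```bash
python3 -m pendant '[[[0,0.004,0.001,0,0,0,-0.05],[0,0.008,0.002,0,0,0,-0.1],[0,0.008,0.002,0,0,0,-0.1]]]'
python3 - <<'E'
from h import *
st()
s=camera("scene");t=camera("top")
save(s,"pics/s16.png",(320,180,420,270),7);save(t,"pics/t16.png",(250,180,350,270),7)
E
```

```text
clock: 19.12
eef_pos: [0.5685, 0.1367, 0.1231]
tool_rot: [-0.612, 0.791, -0.0, -0.0]
ft_force: [0.2, 0.1, 0.0]
grip_width: 0.0001
t 19.12 chest tcp [-0.1043  0.0235  0.1231] yawc -1.574 F [0.2 0.1 0. ] j [ 0.24  0.46  0.07  1.18 -0.   -1.08]
```

View pics/s16.png

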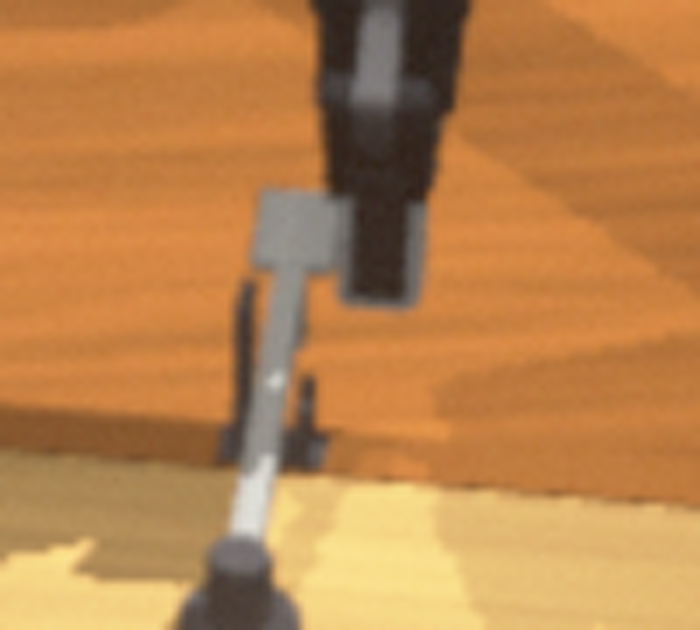

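View pics/t16.png

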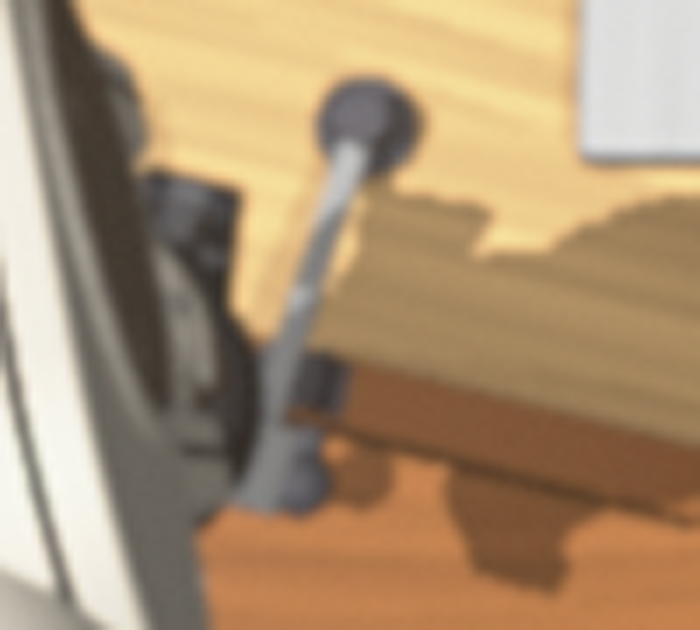

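```bash
cat > ang.py <<'E'
from h import *
def ang(pt,ps):
    t=camera("top");s=camera("scene")
    q=tri(t,[pt],s,[ps])[0]; c=toc(q[None,:3])[0]
    v=c[:2]-[-.0039,-.0018]; print("tab",c.round(4),"gap",q[3].round(4),"theta",np.arctan2(v[1],-v[0]).round(3),"r",np.hypot(*v).round(4))
E
python3 -c "
from ang import *
ang((250+262/7-.4,180+473/7-.4),(320+297/7-.4,180+230/7-.4))"
python3 -m pendant '[[[0,0.001,0,0,0,0,0],[0,0.002,0,0,0,0,0]]]'
```

```text
tab [-0.1088  0.      0.1466] gap 0.0023 theta 0.017 r 0.105
clock: 19.58
eef_pos: [0.5678, 0.1352, 0.1229]
tool_rot: [-0.612, 0.791, 0.0, -0.001]
ft_force: [-0.4, 0.8, 0.7]
grip_width: -0.0002
```

Swivel should now be about 0. I'll back the finger off and look at it centred between the cheeks.

```bash
python3 -m pendant '[[[0,-0.005,0,0,0,0,0],[0,-0.015,0,0,0,0,0],[0,-0.03,0,-0.01,0,0,0],[0,-0.05,0,-0.03,0,0,0],[0,-0.07,0,-0.05,0,0,0],[0,-0.09,0,-0.05,0,0,0],[0,-0.1,0,-0.05,0,0,0]]]'
python3 - <<'E'
from h import *
st()
s=camera("scene");t=camera("top")
save(s,"pics/s17.png",(330,190,400,270),7);save(t,"pics/t17.png",(260,180,330,265),7)
E
```

```text
clock: 20.45
eef_pos: [0.5931, 0.2335, 0.1729]
tool_rot: [-0.613, 0.79, 0.0, -0.0]
ft_force: [0.3, 0.6, -0.6]
grip_width: 0.0001
t 20.45 chest tcp [-0.1045  0.1234  0.1729] yawc -1.572 F [ 0.3  0.6 -0.6] j [ 0.38  0.54  0.32  1.36  0.   -0.94]
```

View pics/s17.png

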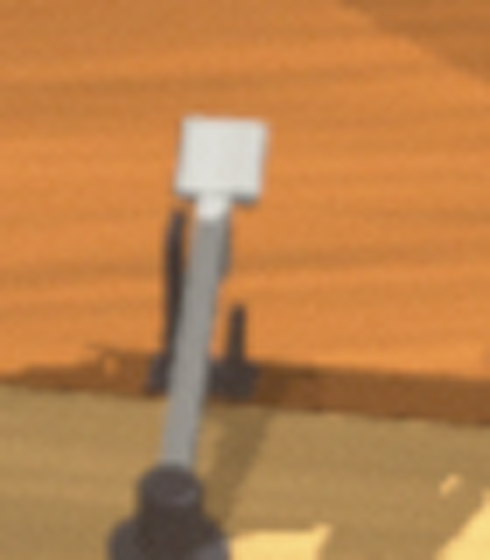

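View pics/t17.png

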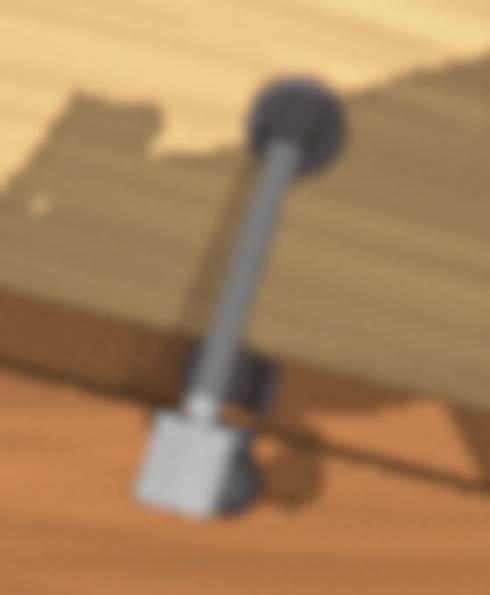

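Run:
```python
from ang import *
ang((260+190/7-.4,180+464/7-.4),(330+223/7-.4,190+157/7-.4))
t=camera("top");s=camera("scene")
# predicted tab centre for theta values, with pivot at measured (-.0039,-.0018)
for th_ in(-.05,-.03,0,.03,.05):
    p=tow([-.0039-.1017*np.cos(th_),-.0018+.1017*np.sin(th_),.1495]); print(th_,proj(t,p).round(1),proj(s,p).round(1))
# tall-cheek / low-cheek predicted with offset frame
print("cheek mid",proj(t,tow([-.079,-.0018,.1])),"tall top",proj(s,tow([-.079,-.0098,.146])),"low top",proj(s,tow([-.079,.0062,.118])))
```

```text
tab [-0.1065 -0.      0.149 ] gap 0.0005 theta 0.018 r 0.1027
-0.05 [[290.2 246.2]] [[357.4 211.9]]
-0.03 [[289.2 246. ]] [[358.6 211.9]]
0 [[287.6 245.6]] [[360.3 212. ]]
0.03 [[286.1 245.2]] [[362.  212.2]]
0.05 [[285.  244.9]] [[363.1 212.3]]
cheek mid [[293.62439238 233.99532766]] tall top [[354.11908823 221.23024445]] low top [[362.75452023 235.07891364]]
```

Run:
```python
from h import *
s=camera("scene");t=camera("top")
print("tall top",toc(onz(s,[(330+178/7-.4,190+212/7-.4)],.146)),"low top",toc(onz(s,[(330+237/7-.4,190+307/7-.4)],.118)))
print("tab",toc(onz(s,[(330+223/7-.4,190+157/7-.4)],.149)),"post",toc(onz(s,[(330+171/7-.4,190+478/7-.4)],.122)))
# from t14z before hook came over: cheeks in top view, tall strip ~ (247,245), low strip ~ (180,230) px/10
for z in(.118,.146): print(z,toc(onz(t,[(270+182/10-.45,210+232/10-.45),(270+247/10-.45,210+240/10-.45),(270+287/10-.45,210+255/10-.45)],z)).round(4).tolist())
print("top tab",toc(onz(t,[(260+190/7-.4,180+464/7-.4)],.149)),"top post",toc(onz(t,[(260+297/7-.4,180+120/7-.4)],.122)))
save(s,"pics/s17z.png",(345,200,375,255),11)
```

```text
tall top [[-0.08359975 -0.00871322  0.146     ]] low top [[-0.0843293   0.00693454  0.118     ]]
tab [[-0.10668367  0.00025472  0.149     ]] post [[-0.00432052 -0.00093678  0.122     ]]
0.118 [[-0.0804, 0.008, 0.118], [-0.0788, -0.0048, 0.118], [-0.0797, -0.0131, 0.118]]
0.146 [[-0.0818, 0.0045, 0.146], [-0.0803, -0.0079, 0.146], [-0.0812, -0.016, 0.146]]
top tab [[-0.10649314 -0.0002701   0.149     ]] top post [[-0.0052303  -0.00189198  0.122     ]]
```

View pics/s17z.png

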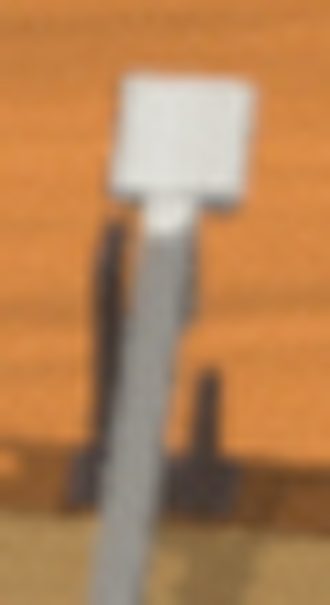

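In both views the bar is within about 1 mm of the mid-line between the cheeks (±2 mm allowed), with swivel ≈0.01. Now I'll turn the hand so the linkages stay clear of the tall cheek and go above the tab.

```bash
python3 -c "
from h import *
print(go([-.112,0,.172],np.pi))"
```

```text
[ 1.2110e-01  7.3000e-03  9.0000e-04  3.0000e-04 -1.7000e-03  1.5677e+00]
```

```bash
python3 -m pendant '[[[0,0.005,0,0,0,0,0.15],[0,0.015,0,0,0,0,0.31],[0,0.03,0.001,0,0,0,0.47],[0,0.045,0.002,0,0,0,0.63],[0,0.06,0.004,0,0,0,0.79],[0,0.075,0.005,0,0,0,0.95],[0,0.09,0.006,0,0,0,1.11],[0,0.105,0.007,0,0,0,1.27],[0,0.118,0.007,0,0,0,1.42],[0,0.121,0.007,0,0,0,1.57]]]'
python3 - <<'E'
from h import *
st(); print(go([-.112,0,.148],np.pi))
s=camera("scene");t=camera("top")
save(s,"pics/s18.png",(320,170,420,270),6);save(t,"pics/t18.png",(250,180,350,270),6)
E
```

```text
clock: 22.1
eef_pos: [0.5552, 0.1145, 0.1732]
tool_rot: [0.13, 0.992, -0.0, -0.001]
ft_force: [-0.8, -0.0, 0.8]
grip_width: -0.0
t 22.1 chest tcp [-0.1116 -0.0013  0.1732] yawc 3.132 F [-0.8 -0.   0.8] j [ 0.2   0.4   0.1   1.27 -0.    0.46]
[ 0.0004  0.0013  0.0252 -0.001  -0.0012 -0.0092]
```

View pics/s18.png

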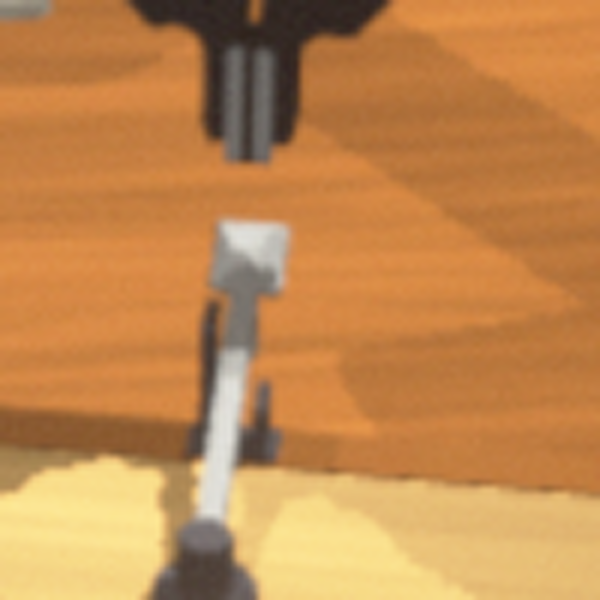

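The tips are directly above the tab (pads at col ≈361, tab at col ≈361.5). Descending.

```bash
python3 -m pendant '[[[0,0,0.001,0.008,0,0,0],[0,0,0.001,0.016,0,0,0],[0,0,0.001,0.022,0,0,0]]]'
python3 -m pendant '[[[0,0,0,0.003,0,0,0],[0,0,0,0.006,0,0,0]]]'
python3 -c "
from h import *
st()
s=camera('scene');save(s,'pics/s19.png',(320,170,420,270),6)"
```

```text
clock: 22.58
eef_pos: [0.5552, 0.116, 0.1501]
tool_rot: [0.126, 0.992, -0.001, -0.001]
ft_force: [-0.5, -0.4, 0.6]
grip_width: 0.0002
clock: 22.82
eef_pos: [0.5545, 0.1163, 0.1438]
tool_rot: [0.126, 0.992, -0.001, -0.002]
ft_force: [-1.2, 1.2, 4.0]
grip_width: -0.0004
t 22.82 chest tcp [-0.1127  0.0002  0.1438] yawc 3.139 F [-1.2  1.2  4. ] j [0.21 0.42 0.05 1.21 0.   0.46]
```

View pics/s19.png

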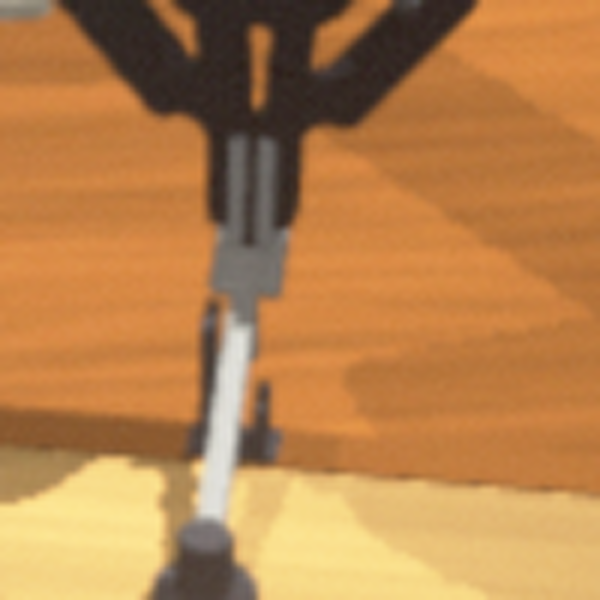

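```bash
python3 -m pendant '[[[0,0,0,0.004,0,0,0],[0,0,0,0.008,0,0,0],[0,0,0,0.012,0,0,0]]]'
python3 -c "
from h import *
st()
s=camera('scene');save(s,'pics/s20.png',(320,170,420,270),6)"
```

```text
clock: 23.25
eef_pos: [0.5547, 0.1162, 0.1316]
tool_rot: [0.126, 0.992, -0.0, -0.002]
ft_force: [-1.1, 0.4, 2.1]
grip_width: -0.0001
t 23.25 chest tcp [-0.1125  0.0002  0.1316] yawc 3.139 F [-1.1  0.4  2.1] j [0.21 0.43 0.03 1.18 0.   0.46]
```

The picture limit is reached, so I'll check numerically with colour masks from here.

```bash
cat > rows.py <<'E'
from h import *
def rows():
    s=camera("scene"); hsv=cv2.cvtColor(s["img"],cv2.COLOR_RGB2HSV).astype(int)
    for y in range(206,262,3):
        r=hsv[y,345:380]; lab=""
        for h,sa,v in r: lab+= "#" if (sa<60 and v>120) else ("o" if (sa<60 and v>75) else ("x" if (sa<110 and v<=90) else "."))
        print(y,lab)
    return s
if __name__=="__main__": rows()
E
python3 rows.py
python3 - <<'E'
import cv2,numpy as np
im=cv2.imread("pics/s18.png")
print(im.shape)
E
```

```text
206 ...........xxoooxooooxxx...........
209 ..........xxooooxooooxx............
212 ...........xooooxooooxx............
215 ............ooooxooooo.............
218 ...........#ooooooooo#.............
221 ..........oooo####ooo..............
224 .........oo...ooo..................
227 .........xx..####..................
230 .........xx.#####..................
233 .........xo######..................
236 .........xo#####...................
239 .........o#####...x................
242 .......xxo#####oxxxoo..............
245 .......x.######oxxxoo..............
248 .........#####.....................
251 ........#####......................
254 ........#####......................
257 ......#######......................
260 .....oooo###o......................
(600, 600, 3)
```

```bash
python3 -m pendant '[[[0,0,0,0.004,0,0,0],[0,0,0,0.008,0,0,0]]]'
python3 - <<'E'
from rows import *
st(); s=rows()
# predicted outlines for low/tall cheek & bar centre line at tilt .145, centre y=-.0009
t_=.145
for r in(.05,.067,.075,.083,.09): print("bar",r,proj(s,tow([[-.0045-r*np.cos(t_),-.0009+dy,.112+r*np.sin(t_)+.003] for dy in(-.004,.004)])).round(1).tolist())
E
```

```text
clock: 23.6
eef_pos: [0.5545, 0.1163, 0.1229]
tool_rot: [0.126, 0.992, -0.0, -0.002]
ft_force: [-1.3, 1.4, 2.6]
grip_width: -0.0003
t 23.6 chest tcp [-0.1128  0.0002  0.1229] yawc 3.139 F [-1.3  1.4  2.6] j [0.21 0.43 0.02 1.16 0.   0.46]
206 ..........xxxoooxooooxxx...........
209 ...........xxoooxooooxxx...........
212 ..........xxxoooxooooxx............
215 ...........xooooxooooxx............
218 ............ooooxooooo.............
221 ..........oooooooooooo.............
224 .........oooo#oooooo#..............
227 .........xx...#oo..................
230 .........xx.#####..................
233 .........xx.#####..................
236 .........xo######oo................
239 .........x######..x................
242 .......xoo######oxxxo..............
245 .......xx######oxxxoo..............
248 .........#####.....................
251 .........#####.....................
254 ........#####......................
257 ......#######......................
260 .....ooooo#oo......................
bar 0.05 [[355.0, 240.6], [359.6, 241.0]]
bar 0.067 [[356.1, 234.1], [360.6, 234.4]]
bar 0.075 [[356.6, 231.1], [361.1, 231.4]]
bar 0.083 [[357.1, 228.1], [361.6, 228.4]]
bar 0.09 [[357.6, 225.5], [362.0, 225.9]]
```

The bar's pixels at row 230 (357–361) match the centred prediction (356.6–361.1). I'll keep pressing in small steps.

```bash
python3 -m pendant '[[[0,0,0,0.003,0,0,0],[0,0,0,0.006,0,0,0]]]'
python3 -m pendant '[[[0,0,0,0.003,0,0,0],[0,0,0,0.006,0,0,0]]]'
python3 -c "
from rows import *
st(); rows()"
```

```text
clock: 23.9
eef_pos: [0.554, 0.1163, 0.116]
tool_rot: [0.126, 0.992, -0.001, -0.003]
ft_force: [-0.7, 1.0, 2.4]
grip_width: 0.0001
clock: 24.15
eef_pos: [0.5538, 0.1163, 0.1097]
tool_rot: [0.126, 0.992, -0.001, -0.003]
ft_force: [-1.9, 0.9, 1.8]
grip_width: 0.0001
t 24.15 chest tcp [-0.1135  0.      0.1097] yawc 3.139 F [-1.9  0.9  1.8] j [ 0.21  0.44 -0.    1.13  0.    0.46]
206 .........xxxxxxxxxxxxxxxxxxxxxxxx..
209 ..........xxxoooxxoxxxxx...........
212 ..........xxxoooxooooxxx...........
215 ..........xxooooxooooxx............
218 ...........xooooxoooxxx............
221 ..........ooooooxoooxxx............
224 .........oooooooxooooo.............
227 .........xxoooooooooo..............
230 .........xx...ooo..................
233 .........xx..####..................
236 .........x..#####oo................
239 .........xo######ox................
242 .......xxo######oxxxx..............
245 .......xxo######oxxoo..............
248 .........#####.....................
251 .........#####.....................
254 ........#####......................
257 .......######......................
260 ......ooo#ooo......................
```

```bash
python3 -m pendant '[[[0,0,0,0.002,0,0,0],[0,0,0,0.004,0,0,0]]]'
python3 -m pendant '[[[0,0,0,0.002,0,0,0],[0,0,0,0.003,0,0,0]]]'
```

```text
clock: 24.45
eef_pos: [0.5537, 0.1163, 0.1051]
tool_rot: [0.126, 0.992, -0.001, -0.003]
ft_force: [-1.5, 1.2, 2.3]
grip_width: 0.0002
clock: 24.7
eef_pos: [0.5536, 0.1164, 0.1026]
tool_rot: [0.126, 0.992, -0.001, -0.003]
ft_force: [-4.0, 0.6, 7.0]
grip_width: -0.0
```

```bash
python3 -c "
from h import *
st()"
```

```text
t 24.7 chest tcp [-1.136e-01  1.000e-04  1.026e-01] yawc 3.14 F [-4.   0.6  7. ] j [ 0.21  0.45 -0.01  1.11  0.    0.46]
```

```bash
python3 -m pendant '[[[0,0,0,0.001,0,0,0],[0,0,0,0.002,0,0,0]]]'
python3 -m pendant '[[[0,0,0,0.001,0,0,0],[0,0,0,0.001,0,0,0]]]'
python3 -c "
from rows import *
st(); s=rows()
for r in(.05,.067,.075,.083,.09): print('bar',r,proj(s,tow([[-.0045-r,-.0009+dy,.115] for dy in(-.004,.004)])).round(1).tolist())
"
```

```text
clock: 24.95
eef_pos: [0.5536, 0.1164, 0.1018]
tool_rot: [0.126, 0.992, -0.0, -0.002]
ft_force: [-4.4, 1.2, 9.9]
grip_width: -0.0001
clock: 25.2
eef_pos: [0.5537, 0.1164, 0.1021]
tool_rot: [0.126, 0.992, -0.0, -0.002]
ft_force: [-4.1, 0.4, 9.5]
grip_width: 0.0001
t 25.2 chest tcp [-1.136e-01  1.000e-04  1.021e-01] yawc 3.14 F [-4.1  0.4  9.5] j [ 0.21  0.45 -0.02  1.11  0.    0.46]
206 xxxxxxxxxxxxxxx....xxxxxxxxxxxxxxxx
209 ........xxxxxxx.xxxxxxxxxxxxxxxxxx.
212 ..........xxxxxxxxxxxxxx...........
215 ..........xxxoooxoooxxx............
218 ..........xxooooxooooxx............
221 ..........xxooooxoooxxx............
224 .........ooxooooxoooxxx............
227 .........xxoooooxoooox.............
230 .........xxoooooooooo..............
233 .........xx...###o.................
236 .........x...####oo................
239 .........xx.#####oo................
242 .......xxxo#####ooxxx..............
245 .......xxo######oxxoo..............
248 ..........#####....................
251 .........#####.....................
254 ........#####......................
257 .......######......................
260 ......ooo#ooo......................
bar 0.05 [[355.0, 243.8], [359.5, 244.2]]
bar 0.067 [[356.1, 238.3], [360.6, 238.7]]
bar 0.075 [[356.6, 235.8], [361.0, 236.2]]
bar 0.083 [[357.1, 233.4], [361.5, 233.7]]
bar 0.09 [[357.5, 231.2], [361.9, 231.6]]
```

A firm stop at about 10 N: the TCP no longer descends (0.1018 to 0.1021) and ended 3 mm lower than I predicted for level. I'll retract straight up and clear the view.

```bash
python3 -m pendant '[[[0,0,0,-0.005,0,0,0],[0,0,0,-0.02,0,0,0],[0,0,0,-0.045,0,0,0],[0,0.02,0,-0.07,0,0,0],[0,0.05,0,-0.09,0,0,0],[0,0.09,0,-0.1,0,0,0],[0,0.13,0,-0.1,0,0,0],[0,0.16,0,-0.1,0,0,0]]]'
python3 - <<'E'
from rows import *
st(); s=rows()
for r in(.05,.067,.075,.083,.09): print('bar',r,proj(s,tow([[-.0045-r,-.0009+dy,.115] for dy in(-.004,.004)])).round(1).tolist())
t=camera("top")
hs=cv2.cvtColor(s["img"],cv2.COLOR_RGB2HSV); ht=cv2.cvtColor(t["img"],cv2.COLOR_RGB2HSV)
for y in range(216,262,2):
    print(y,"".join("#" if (a[1]<60 and a[2]>120) else ("o" if (a[1]<70 and a[2]>75) else ("x" if (a[1]<110 and a[2]<=90) else ".")) for a in ht[y,270:330].astype(int)))
E
```

```text
clock: 26.25
eef_pos: [0.3981, 0.1566, 0.2036]
tool_rot: [0.126, 0.992, -0.0, -0.001]
ft_force: [0.5, 0.6, 0.2]
grip_width: 0.0002
t 26.25 chest tcp [-0.2742  0.0004  0.2036] yawc 3.14 F [0.5 0.6 0.2] j [ 0.37  0.11 -0.2   1.26  0.    0.63]
206 ...................................
209 ...................................
212 ...................................
215 ...................................
218 ...................................
221 ..........#........................
224 .........oo###########.............
227 .........xo###########.............
230 .........xo###########.............
233 .........xx..#####.................
236 .........x...#####o................
239 .........xx.#####ox................
242 .......xxxo#####oxxoo..............
245 .......xxo######oxxoo..............
248 ..........#####....................
251 .........#####.....................
254 ........#####......................
257 .......######......................
260 ......ooooooo......................
bar 0.05 [[355.0, 243.8], [359.5, 244.2]]
bar 0.067 [[356.1, 238.3], [360.6, 238.7]]
bar 0.075 [[35
[... 908 characters left out ...]
.......o######....................................
242 .................######ooo..................................
244 .............o##########o...................................
246 .............############o..................................
248 ............#############oo.................................
250 ............############oo..................................
252 ...........#############o...................................
254 ...........############.....................................
256 .............#########......................................
258 ............................................................
260 ............................................................
```

Run:
```python
from h import *
t=camera("top");s=camera("scene")
hs=cv2.cvtColor(s["img"],cv2.COLOR_RGB2HSV);ht=cv2.cvtColor(t["img"],cv2.COLOR_RGB2HSV)
ms=cv2.inRange(hs,(0,0,120),(180,60,255)); mt=cv2.inRange(ht,(0,0,120),(180,60,255))
def cut(m,x0,y0,x1,y1,k):
    z=np.zeros_like(m); z[y0:y1,x0:x1]=m[y0:y1,x0:x1]; z=cv2.morphologyEx(z,cv2.MORPH_OPEN,np.ones((k,k)))
    c=max(cv2.findContours(z,0,cv2.CHAIN_APPROX_NONE)[0],key=cv2.contourArea); return cv2.minAreaRect(c)
a=cut(mt,270,242,305,262,7); b=cut(ms,345,215,375,240,7); print(a,b)
q=tri(t,[a[0]],s,[b[0]])[0]; c=toc(q[None,:3])[0]; print("tab",c.round(4),"gap",q[3].round(4)); 
for pv in([-.0039,-.0018],[-.0044,-.0009],[-.005,0]):
    v=c[:2]-pv; print("theta",np.arctan2(v[1],-v[0]).round(3),"r",np.hypot(*v).round(4))
for z in(.112,.1145,.12): print(z,"scene",toc(onz(s,[b[0]],z)).round(4),"top",toc(onz(t,[a[0]],z)).round(4))
# tab outline predicted level
P=tow([[-.0045-r,-.0005+dy,.1145] for r,dy in((.095,-.011),(.095,.011),(.121,.011),(.121,-.011))]); print(proj(s,P).round(1).tolist(),proj(t,P).round(1).tolist())
```

```text
((287.5, 249.5), (13.0, 11.0), 90.0) ((361.0, 228.0), (8.0, 10.0), 90.0)
tab [-0.1121  0.0004  0.1111] gap 0.0012
theta 0.021 r 0.1082
theta 0.012 r 0.1077
theta 0.004 r 0.1071
0.112 scene [[-0.1105 -0.      0.112 ]] top [[-0.1122  0.0009  0.112 ]]
0.1145 scene [[-0.1068  0.0003  0.1145]] top [[-0.1123  0.0006  0.1145]]
0.12 scene [[-0.0984  0.001   0.12  ]] top [[-0.1123 -0.      0.12  ]]
[[354.2, 229.7], [366.2, 230.6], [367.5, 222.9], [355.8, 222.1]] [[295.1, 244.7], [284.3, 242.0], [281.0, 254.8], [291.8, 257.6]]
```

Run:
```python
from h import *
t=camera("top"); i0=cv2.imread("pics/top0.png").astype(int); i1=t["img"][:,:,::-1].astype(int)
def cen(im,lo,hi,box):
    h=cv2.cvtColor(im.astype(np.uint8),cv2.COLOR_BGR2HSV); m=cv2.inRange(h,lo,hi); x0,y0,x1,y1=box
    M=cv2.moments(m[y0:y1,x0:x1],True); return round(M['m10']/M['m00']+x0,1),round(M['m01']/M['m00']+y0,1),M['m00']
for n,lo,hi,b in(("pin",(0,0,130),(180,60,255),(322,165,362,210)),("pot",(0,0,170),(180,40,255),(190,135,234,180)),("case",(125,80,20),(160,255,255),(380,175,435,270)),("pick",(0,100,0),(15,255,120),(175,215,225,300))):
    print(n,cen(i0,lo,hi,b),cen(i1,lo,hi,b))
# drawer front edge profile: brightness along chest x at several y, z=.1
g=cv2.cvtColor(t["img"],cv2.COLOR_RGB2GRAY)
xs=np.arange(-.1,-.059,.002)
for y in(-.09,-.06,.05,.08):
    p=proj(t,tow([[x,y,.1] for x in xs])); v=cv2.remap(g,np.float32(p[:,:1]),np.float32(p[:,1:]),cv2.INTER_LINEAR).ravel(); print(y,v.tolist())
print((xs*1000).round().astype(int).tolist())
```

```text
pin (342.8, 187.4, 652.0) (342.8, 187.4, 654.0)
pot (212.8, 156.2, 612.0) (212.8, 156.4, 624.0)
case (408.1, 222.2, 1943.0) (408.1, 222.2, 1944.0)
pick (202.0, 244.8, 653.0) (200.2, 250.3, 1129.0)
-0.09 [156, 154, 148, 130, 112, 124, 146, 156, 158, 157, 157, 158, 157, 155, 159, 177, 201, 215, 217, 214, 213]
-0.06 [105, 106, 104, 97, 99, 121, 146, 159, 161, 161, 161, 161, 161, 160, 163, 177, 200, 214, 217, 218, 221]
0.05 [151, 146, 139, 126, 108, 121, 148, 160, 163, 164, 163, 163, 163, 162, 167, 186, 210, 222, 224, 225, 224]
0.08 [146, 145, 142, 129, 114, 123, 147, 162, 165, 165, 164, 164, 164, 164, 166, 181, 206, 219, 221, 223, 224]
[-100, -98, -96, -94, -92, -90, -88, -86, -84, -82, -80, -78, -76, -74, -72, -70, -68, -66, -64, -62, -60]
```

The board runs unbroken from the deck edge (−70 mm) to its front edge (−91 mm), so the drawer is home. The tab is level at z≈0.111 and r≈0.108, and the hand is clear. I'll hand the job in.

```bash
python3 -c "
from workcell import job_done
print(job_done())"
```

```text
the job is handed in; nothing more can be done
None
```

The drawer is fully home, and the hook is swung over the drawer front and pressed down until seated. I handed the job in at about 26 s, with the hand well clear.

**What I did**
- **Drawer:** I pushed it in about 27 mm with the closed fingertips. It came to a firm stop at about 13 N.
- **Swing:** I swung the raised hook from swivel 1.7 to about 0 from behind, first on the bar and then on the tab, with only a few newtons of force.
- **Press:** I pressed the tab down between the cheeks until it stopped firmly at about 10 N.

**Last checks**
- **Drawer:** the top view shows the board running from the deck edge to its front edge at −91 mm (−90 nominal), with no gap.
- **Hook:** it is level, with the tab 108 mm from the pivot. Swivel measures between 0.00 and 0.02, and the bar lies between the two cheeks.
- **Other things:** the pin box, lotion pot and sunglasses case have not moved.

**Disagreements and limits**
- **Fingertip height:** the fingertips showed about 28 mm higher in the pictures than the stated tool geometry. My first push therefore passed over the board without touching it, and I used the camera heights from then on.
- **Tab height:** the tab measured z = 0.111, while I expected about 0.1145.
- **Hair pick:** its colour mask was disturbed, probably by the arm's shadow, so I could not confirm it numerically. The hand never went near it.
- **Joint 6:** it reached the end of its range once, early on.
- **Pictures:** the viewing limit ran out before the end, so the final checks are from pixel masks and the tooth itself was not seen directly.

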